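# Nest the camper van saucepans with fanned handles

### The job

Pack the three saucepans into one nest for the drive: the middle-sized pan inside the big one, which stays on its non-slip mat, and the small pan inside the middle one, each sitting flat on the floor of the pan below. Fan the handles like stair steps, each about an eighth of a turn (45 degrees) round from the one below and both steps going the same way round, so that no handle lies over another. Set the pans down rather than dropping them, and leave the egg cup, the spatula and the condiment caddy as they stand.

Things in the scene. Friction and masses are not known exactly. Their poses are not given: they have to be found in the camera images.
- big_pan: Big steel saucepan on the mat: outer diameter 130 mm at the rim, 118 at the foot, 75 high, wall 2.5, base 7 thick, 0.34 kg. Origin: centre of underside; z up; x outwards along the handle. Handle (all pans): steel neck 14 wide, 5 thick from the rim, rising 20 deg over 20 mm; then black grip 20 wide, 12 thick, rising 12 deg to its end 142 mm from the axis, about 95 mm above the underside.
- middle_pan: Middle saucepan, same design: rim 112 mm across, foot 100, 75 high, base 7 thick, 0.23 kg. Origin: centre of underside; z up; x outwards along the handle. Starts on the board, in the open or under the rack, handle towards the robot. In the big pan it has 6 mm play all round, underside 7 mm above the big pan's, handle just over its rim. Handle over handle, it cannot sit flat.
- small_pan: Small saucepan, same design: rim 94 mm across, foot 82, 75 high, base 7 thick, 0.18 kg. Origin: centre of underside; z up; x outwards along the handle. Starts in the other place (open board or under the rack), handle towards the robot. In the middle pan it has 6 mm play all round, underside 7 mm above the middle pan's. Handle over handle, it cannot sit flat.
- middle_pan_grip (a point): Point in the middle of the middle pan's black grip: 118 mm from the pan's axis along the handle, 90 mm above the pan's underside. Pinch the 20 mm width of the grip here.
- small_pan_grip (a point): Point in the middle of the small pan's black grip: 118 mm from the pan's axis along the handle, 92 mm above the pan's underside. Pinch the 20 mm width of the grip here.
- mat: Thin grey-black non-slip rubber mat fixed on the board, 210 x 210 mm, 3 mm thick, under the big pan. Origin: centre of its underside.
- rack: White wire shelf rack, fixed: 300 mm wide (y), 259 deep (x), shelf wires 224 to 232 up, 8 mm legs at the corners, thin side wires 75 up; open in front and behind. Origin: on the board under its centre; x to its rear, away from the robot. The handle of the pan below pokes out 10 mm in front, so an upright gripper strikes the shelf: come in leaning back about 35 deg, and draw the pan out.
- egg_cup: White ceramic egg cup, 48 mm across, 64 mm high, loose. Origin: centre of its underside. To be left alone.
- spatula: Orange silicone spatula lying on the board, 200 mm long, 52 mm wide at the blade, 12 mm thick, loose. Origin: on the board, near the middle of its length; x towards the blade. To be left alone.
- caddy: White plastic condiment caddy with a grey tilt-out front bin and two squeeze bottles on top, 110 x 130 mm, 205 mm high over the bottles, loose, 0.75 kg. Origin: centre of its underside; front (bin) towards -x of its own frame. To be left alone.

How it is judged:
At the end, for the whole second after the job is handed in: Big pan on its mat; middle pan in it, small pan in that: each within 16 mm of the axis below, flat to 3 degrees, down on the floor. Each handle 25 to 65 degrees round from the one below, the same way. Pans at rest, released. Egg cup, spatula, caddy moved under 20 mm (horizontal distance between big_pan and mat below 0.05 m and angle between big_pan's own z axis and vertical below 0.05 rad and horizontal distance between middle_pan and big_pan below 0.016 m and z of middle_pan in the frame of big_pan below 0.0105 m and angle between the z axis of middle_pan and the z axis of big_pan, either way round below 0.05 rad and horizontal distance between small_pan and middle_pan below 0.016 m and z of small_pan in the frame of middle_pan below 0.0105 m and angle between the z axis of small_pan and the z axis of middle_pan, either way round below 0.05 rad and angle between the x axis of middle_pan and the x axis of big_pan, either way round between 0.436 and 1.135 rad and x of middle_pan_grip in the frame of big_pan above 0.03 m and angle between the x axis of small_pan and the x axis of middle_pan, either way round between 0.436 and 1.135 rad and x of small_pan_grip in the frame of middle_pan above 0.03 m and (angle between the x axis of small_pan and the x axis of big_pan, either way round above 0.8 rad or x of small_pan_grip in the frame of big_pan below 0 m) and linear speed of each of middle_pan, small_pan, big_pan below 0.02 m/s and distance of each of egg_cup, spatula, caddy from where it was at the start of the episode below 0.02 m and angle between each of egg_cup, caddy's own z axis and vertical below 0.2 rad); the robot touches nothing.
It fails at once if the middle pan is dropped (falls free of the fingers faster than 0.45 m/s, about 10 mm of fall) (contact force between the fingers and middle_pan below 0.05 N and linear speed of middle_pan above 0.45 m/s).
It fails at once if the small pan is dropped (falls free of the fingers faster than 0.45 m/s, about 10 mm of fall) (contact force between the fingers and small_pan below 0.05 N and linear speed of small_pan above 0.45 m/s).
It fails at once if the egg cup is knocked over (angle between egg_cup's own z axis and vertical above 0.6 rad).
It also fails if it takes over 72 s, if anything falls off the work surface, if the arm or the gripper's body presses on something with over 40 N, if the wrist force passes 120 N, or if a joint passes its speed limit or range.

### The arm

A 6-joint arm with a two-finger parallel gripper is mounted at the origin on the work surface. World frame = base frame: x ahead of the robot, y to its left, z up, the work surface at z = 0. Lengths are in m, angles in rad, forces in N, time in s.
With the tool pointing down it reaches from about 0.25 to 0.775 m from the base axis. Payload 8.9 kg.
Tool frame: the origin (TCP) lies midway between the tips of the shut fingers; the grasp point (between the pads) lies 19 mm behind it; y points along the fingers, z is the direction in which the jaws open and shut, and the axes are right-handed (so a half turn about y gives the same grasp; the last joint's range is limited). The gripper opens to 85 mm and grips with 20 to 120 N. Pads are 22 mm wide; open, the fingers measure 114 mm over their backs; the gripper's body (76 mm by 85 mm) begins 54 mm behind the grasp point. The pads swing forward as they close: fully open they stand 13 mm farther back than shut.
Start: joints at [-1.455, 0.291, -0.153, 1.127, 0, 1.431], TCP at [0.132, -0.508, 0.231] pointing down, gripper open.
Joint ranges: [-2.52, 2.52], [-0.91, 1.74], [-1.3, 1.37], [-1.96, 2.02], [-1.52, 1.47], [-3.14, 3.14]. Speed limits (rad/s): [2.22, 2.22, 2.79, 3.14, 3.14, 3.14].

### API

Orientations are given as a rotation vector (axis times angle).
In Python, from cell import manip gives the robot as it stands. The module is installed in compiled form; this text tells all that it offers.
- The arm moves only by the tool arm_command, never from a script. Its argument "series" is text: rows parted by semicolons, each of 7 numbers parted by spaces: the finger opening in cm, from 0 to 8.54, then the shift along the tool's x, y, z in cm, then the turn, a rotation vector about the tool's x, y, z in degrees. A call has 1 to 8 rows; each row shifts and turns the commanded pose from where the row before left it, along the tool's axes as they then stand; what a row does not reach is not made up. A row lasts 1/12 s, in which the tool goes at most 41.7 mm and 7.16 degrees, less where a joint would pass 70% of its speed; a pose out of reach is approached as far as the arm can. A call with a gripper value outside its range is refused whole. The fingers move at their own pace and stop on an object; "force" is the grip in N (left out, the last holds). Time passes only in rows, so rows that do not move let the fingers close. It gives the time, the measured TCP pose, the force and the opening at its end, in the units of the state.
- manip.sense(): the state, without advancing time (a new reading comes with each control period).
- manip.capture(name): name is "scene" or "top" or "wrist"; returns a dict with "pixels" (420x560x3 uint8, blue, green, red), "fx", "fy", "cx", "cy" (pixels), "R" (3x3) and "t" (3): a world point X has camera coordinates R X + t. Camera axes: x right, y down, z forward; pixel columns grow to the right and rows downward; lengths in m; the calibration is good to about 2 mm. A picture is of the moment at which its call begins. There is no depth.
- manip.close_job(): hands the job in, once; it reports no verdict.
The state is a dict: "t": time; "joint_pos": joint angles; "dq": joint speeds; "joint_efforts": joint torques, N m; "tcp_pos": TCP position; "tcp_rot": TCP orientation; "ft_force": force on the tool from outside, world axes, zero at the start; "wrist_torque": the same for the moment, N m; "width": finger opening in m.
Only numpy, scipy, OpenCV 4.12 (cv2) and the standard library are available. Lean on these libraries where they do the work, as an engineer would, in place of code of your own. Each camera call takes 0.05 s, during which the arm holds its last target.

## Working session

There is one attempt and no reset: what is moved stays moved. The work goes in short steps, Python scripts to look and compute and a tool call to move; the robot and the scene stay as the last step left them, time stands still between calls to the robot, and variables do not carry over. Pictures are saved under pics/ and viewed, and the job is handed in when it is done.

Besides the shell and the picture viewer there is one more tool, called after "Request:" as a command line: name --argument value ..., lists and objects as JSON in quotes. arm_command: Moves the arm, as the interface text tells. Its arguments: {"type":"object","properties":{"series":{"type":"string"},"force":{"type":"number"}},"required":["series"]}

```bash
mkdir -p pics
python3 - <<'E'
from cell import manip
import cv2,numpy as np
s=manip.sense()
for k,v in s.items(): print(k,np.round(v,3))
for n in ("scene","top","wrist"):
    c=manip.capture(n); cv2.imwrite(f"pics/{n}0.png",c["pixels"]); np.savez(f"pics/{n}0.npz",**c)
    print(n,c["fx"],c["cx"],c["cy"],np.round(c["R"],3).tolist(),np.round(c["t"],3), "C",np.round(-np.array(c["R"]).T@c["t"],3))
E
```

```text
t 0.0
joint_pos [-1.455  0.291 -0.154  1.127 -0.     1.432]
dq [-0.002  0.002 -0.002  0.001  0.    -0.   ]
joint_efforts [ 4.0000e-03 -5.3715e+01  3.3137e+01  1.6000e-02  0.0000e+00 -0.0000e+00]
tcp_pos [ 0.132 -0.508  0.231]
tcp_rot [-0.267  2.087 -2.084]
ft_force [-0.352  0.314  0.541]
wrist_torque [-0.062 -0.037  0.061]
width 0.085
scene 386.4285005583362 280.67905866590837 210.25232561220307 [[-0.889, 0.459, 0.006], [0.384, 0.75, -0.539], [-0.252, -0.477, -0.842]] [ 0.533 -0.184  1.369] C [0.889 0.546 1.051]
top 399.55905629352475 282.6444985601008 216.73462961160072 [[0.007, -1.0, -0.006], [-0.977, -0.005, -0.212], [0.212, 0.007, -0.977]] [-1.000e-03  6.030e-01  1.085e+00] C [ 0.36  -0.006  1.188]
wrist 302.7237317970259 283.31806065298196 208.02828961845825 [[0.253, -0.968, -0.001], [-0.923, -0.241, 0.3], [-0.29, -0.075, -0.954]] [-0.525 -0.039  0.381] C [ 0.207 -0.489  0.374]
```

View pics/scene0.png

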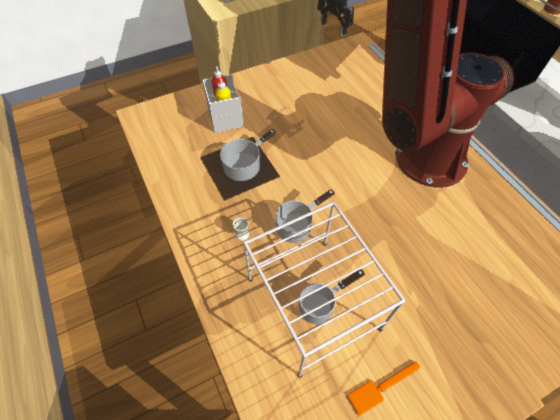

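View pics/top0.png

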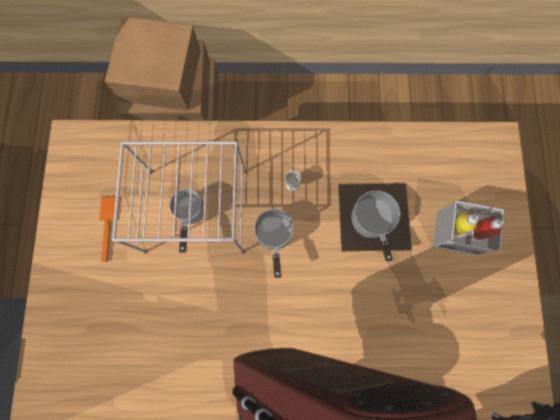

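View pics/wrist0.png

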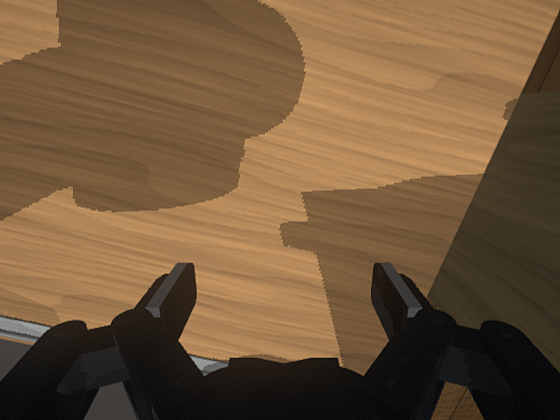

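The top view shows the rack at left (cols 113–240) with a pan under it at (187,206), an open pan at (274,229), the big pan on its mat at (376,214), the egg cup at (293,180), the spatula at (107,225) and the caddy at (470,228). I'll measure the rims and grips by two-view triangulation.

Run:
```python
import cv2,numpy as np
t=cv2.imread("pics/top0.png"); s=cv2.imread("pics/scene0.png")
cv2.imwrite("pics/topz.png",cv2.resize(t[160:290,150:420],None,fx=2.9,fy=2.9,interpolation=cv2.INTER_CUBIC))
cv2.imwrite("pics/scz.png",cv2.resize(s[120:335,200:400],None,fx=2.79,fy=2.79,interpolation=cv2.INTER_CUBIC))
```

```text
(no output)
```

View pics/topz.png

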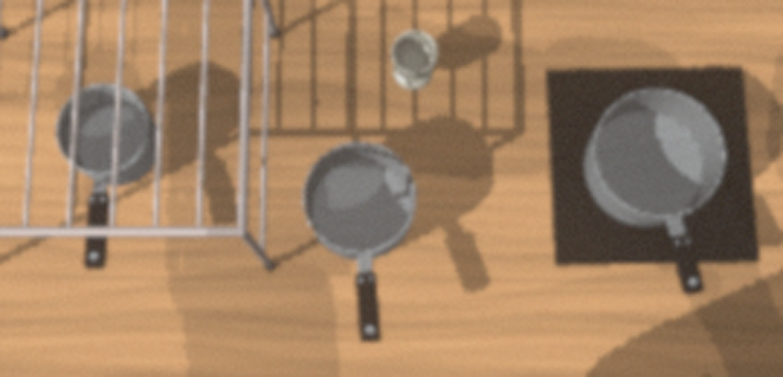

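View pics/scz.png

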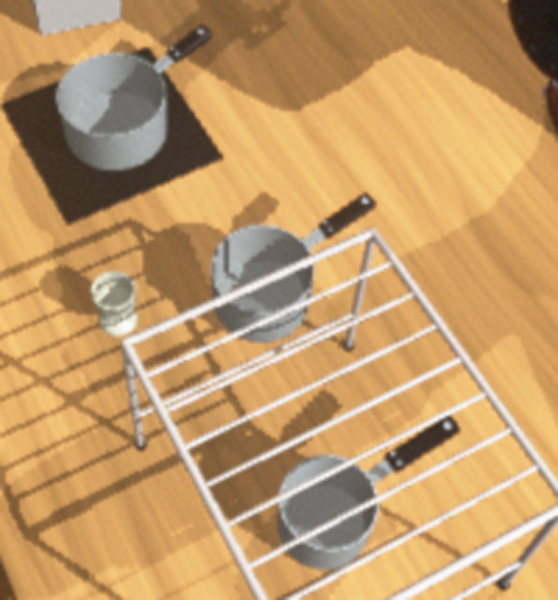

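```bash
cat > h.py <<'E'
import numpy as np,cv2
def load(n): 
    d=np.load(f"pics/{n}.npz"); return {k:d[k] for k in d.files}
def ray(c,uv):
    d=np.array([(uv[0]-c["cx"])/c["fx"],(uv[1]-c["cy"])/c["fy"],1.])
    R=np.array(c["R"]); t=np.array(c["t"]).ravel()
    d=R.T@d; return -R.T@t, d/np.linalg.norm(d)
def plane(c,uv,z):
    C,d=ray(c,uv); return C+d*(z-C[2])/d[2]
def tri(c1,u1,c2,u2):
    A=np.zeros((3,3));b=np.zeros(3);rs=[ray(c1,u1),ray(c2,u2)]
    for C,d in rs:
        P=np.eye(3)-np.outer(d,d);A+=P;b+=P@C
    X=np.linalg.solve(A,b)
    return X,max(np.linalg.norm((np.eye(3)-np.outer(d,d))@(X-C)) for C,d in rs)
def proj(c,X):
    p=np.array(c["R"])@np.array(X)+np.array(c["t"]).ravel()
    return np.array([c["fx"]*p[0]/p[2]+c["cx"],c["fy"]*p[1]/p[2]+c["cy"]])
E
python3 - <<'E'
from h import *
T=load("top0");S=load("scene0")
tz=lambda u,v:(150+u/2.9-.3,160+v/2.9-.3); sz=lambda u,v:(200+u/2.79-.3,120+v/2.79-.3)
P={"big":((659,152),(112,92),(693,281),(203,34)),"mid":((359,200),(262,265),(370,329),(365,201)),"small":((104,131),(328,494),(95,257),(451,424))}
for k,(a,b,c,d) in P.items():
    X,e=tri(T,tz(*a),S,sz(*b));Y,f=tri(T,tz(*c),S,sz(*d))
    print(k,"rim",X.round(4),round(e,4),"hole",Y.round(4),round(f,4),"ang",np.degrees(np.arctan2(*(Y-X)[[1,0]])).round(1),"dist",np.linalg.norm((Y-X)[:2]).round(4))
# rim check by widths on plane .075
for n,(l,r) in {"big":((592,152),(726,152)),"mid":((304,200),(415,200)),"small":((58,131),(150,131))}.items():
    z=.078 if n=="big" else .075
    print(n,plane(T,tz(*l),z).round(4),plane(T,tz(*r),z).round(4))
# rack: post tops etc
for n,u in {"rackTR":(236,143),"rackBR":(236,239),"TL":(122,144),"BL":(114,240)}.items(): print(n,plane(T,u,.228).round(3))
# black grip masks
for n,c in (("top",T),("scene",S)):
    g=c["pixels"].max(axis=2); m=(g<60).astype(np.uint8)
    k,l,st,ce=cv2.connectedComponentsWithStats(m)
    for i in range(1,k):
        if 25<st[i,4]<900: print(n,st[i],ce[i].round(1))
E
```

```text
big rim [ 0.615  -0.2655  0.0797] 0.0 hole [ 0.4853 -0.287   0.0965] 0.0016 ang -170.6 dist 0.1314
mid rim [0.5682 0.0266 0.0749] 0.0024 hole [0.4395 0.0159 0.098 ] 0.0002 ang -175.3 dist 0.1292
small rim [0.6349 0.2793 0.0793] 0.0021 hole [0.5044 0.277  0.1021] 0.0012 ang -179.0 dist 0.1305
big [ 0.615  -0.2002  0.078 ] [ 0.6157 -0.3315  0.078 ]
mid [0.5661 0.082  0.075 ] [ 0.5667 -0.0265  0.075 ]
small [0.6342 0.3275 0.075 ] [0.6347 0.2361 0.075 ]
rackTR [0.761 0.122 0.228]
rackBR [0.512 0.114 0.228]
TL [0.757 0.415 0.228]
BL [0.508 0.412 0.228]
top [383 214  26  38 206] [400.7 234. ]
top [389 233   8  10  34] [392.1 238.2]
top [233 386  51  34 464] [255. 405.]
top [  0 403   7  14  32] [  2.2 409.8]
top [493 402  67  18 537] [538.7 413.2]
scene [318   0  35  34 577] [335.9  11.3]
scene [447   0  13  28 234] [453.1  12.7]
scene [443  28  12  44 313] [448.2  50.7]
scene [436  77  13  46 332] [442.5  98.4]
scene [447 148  15  31 147] [453.8 165.6]
```

```bash
cat >> h.py <<'E'
from scipy.spatial.transform import Rotation as Ro
from scipy.linalg import logm,expm
def st():
    from cell import manip
    return manip.sense()
def pose(s):
    M=np.eye(4);M[:3,:3]=Ro.from_rotvec(s["tcp_rot"]).as_matrix();M[:3,3]=s["tcp_pos"];return M
def tool(handle_deg,lean_deg,flip=1):
    """pointing dir y; handle azimuth outward from pan; lean: gripper body toward handle end"""
    a=np.radians(handle_deg);l=np.radians(lean_deg)
    h=np.array([np.cos(a),np.sin(a),0]); y=-np.cos(l)*np.array([0,0,1])-np.sin(l)*h
    z=flip*np.cross([0,0,1],h); x=np.cross(y,z); return np.c_[x,y,z]
def rows(M0,pos,R,n=None):
    """constant row (cm,deg) repeated n times taking M0 to target"""
    T=np.eye(4);T[:3,:3]=R;T[:3,3]=pos
    D=np.linalg.inv(M0)@T
    ang=np.degrees(np.linalg.norm(Ro.from_matrix(D[:3,:3]).as_rotvec()))
    if n is None: n=int(max(np.ceil(ang/5.5),np.ceil(np.linalg.norm(D[:3,3])/.03)))
    d=expm(np.real(logm(D))/n)
    return n,(d[:3,3]*100).round(3),np.degrees(Ro.from_matrix(d[:3,:3]).as_rotvec()).round(3)
def show():
    s=st();print("t",round(s["t"],2),"tcp",s["tcp_pos"].round(4) if hasattr(s["tcp_pos"],"round") else s["tcp_pos"],"w",round(float(s["width"]),4),"F",np.round(s["ft_force"],1),"q",np.round(s["joint_pos"],2));return s
E
python3 - <<'E'
from h import *
s=show();M=pose(s);print(M.round(3))
for f in (1,-1):
    R=tool(-175.3,0,f);print(R.round(3).tolist());print(rows(M,[.449,.017,.2],R))
E
```

```text
t 0.15 tcp [ 0.1323 -0.5077  0.2309] w 0.0851 F [-0.7  0.7 -0.6] q [-1.46  0.29 -0.15  1.13 -0.    1.43]
[[-0.968 -0.     0.252  0.132]
 [-0.252  0.001 -0.968 -0.508]
 [-0.    -1.    -0.001  0.231]
 [ 0.     0.     0.     1.   ]]
[[-0.997, 0.0, 0.082], [-0.082, 0.0, -0.997], [-0.0, -1.0, 0.0]]
(21, array([-1.917,  0.148, -2.205]), array([ 0.003,  0.471, -0.   ]))
[[0.997, 0.0, -0.082], [0.082, 0.0, 0.997], [0.0, -1.0, -0.0]]
(31, array([-2.32 ,  0.1  ,  1.814]), array([-0.000e+00, -5.487e+00, -3.000e-03]))
```

Request:
arm_command --series "8.5 0 0 0 0 -7 0;8.5 0 0 0 0 -7 0;8.5 0 0 0 0 -7 0;8.5 0 0 0 0 -7 0;8.5 0 0 0 0 -7 0;8.5 0 0 0 0 -7 0;8.5 0 0 0 0 -7 0;8.5 0 0 0 0 -7 0"

```text
t: 0.82
tcp_pos: [0.1323, -0.5079, 0.2311]
tcp_rot: [-1.033, 1.45, -1.449]
ft_force: [-0.3, 1.1, -1.3]
width: 0.0849
```

Request:
arm_command --series "8.5 0 0 0 0 -7 0;8.5 0 0 0 0 -7 0;8.5 0 0 0 0 -7 0;8.5 0 0 0 0 -7 0;8.5 0 0 0 0 -7 0;8.5 0 0 0 0 -7 0;8.5 0 0 0 0 -7 0;8.5 0 0 0 0 -7 0"

```text
t: 1.48
tcp_pos: [0.1323, -0.5078, 0.2311]
tcp_rot: [-1.447, 0.723, -0.722]
ft_force: [0.0, 0.3, -0.0]
width: 0.085
```

Request:
arm_command --series "7 0 0 0 0 -7 0;7 0 0 0 0 -7 0;7 0 0 0 0 -7 0;7 0 0 0 0 -7 0;7 0 0 0 0 -7 0;7 0 0 0 0 -7 0;7 0 0 0 0 -7 0;7 0 0 0 0 -2 0"

```text
t: 2.15
tcp_pos: [0.1323, -0.5079, 0.231]
tcp_rot: [-1.57, 0.027, -0.027]
ft_force: [-0.1, 0.2, -0.2]
width: 0.07
```

Run:
```python
from h import *
s=show();M=pose(s)
print(rows(M,[.449,.017,.2],tool(-175.3,0,-1)))
```

```text
t 2.15 tcp [ 0.1323 -0.5079  0.231 ] w 0.07 F [-0.1  0.2 -0.2] q [-1.46  0.29 -0.15  1.13  0.   -1.42]
(21, array([1.561, 0.149, 2.469]), array([-0.002, -0.319, -0.   ]))
```

Request:
arm_command --series "7 1.56 0.15 2.47 0 -0.32 0;7 1.56 0.15 2.47 0 -0.32 0;7 1.56 0.15 2.47 0 -0.32 0;7 1.56 0.15 2.47 0 -0.32 0;7 1.56 0.15 2.47 0 -0.32 0;7 1.56 0.15 2.47 0 -0.32 0;7 1.56 0.15 2.47 0 -0.32 0;7 1.56 0.15 2.47 0 -0.32 0"

```text
t: 2.82
tcp_pos: [0.262, -0.3119, 0.2191]
tcp_rot: [-1.571, -0.002, 0.002]
ft_force: [0.2, -0.2, -0.2]
width: 0.0702
```

Request:
arm_command --series "7 1.56 0.15 2.47 0 -0.32 0;7 1.56 0.15 2.47 0 -0.32 0;7 1.56 0.15 2.47 0 -0.32 0;7 1.56 0.15 2.47 0 -0.32 0;7 1.56 0.15 2.47 0 -0.32 0;7 1.56 0.15 2.47 0 -0.32 0;7 1.56 0.15 2.47 0 -0.32 0;7 1.56 0.15 2.47 0 -0.32 0"

```text
t: 3.48
tcp_pos: [0.3823, -0.1116, 0.2072]
tcp_rot: [-1.571, -0.038, 0.037]
ft_force: [0.9, 0.0, -0.2]
width: 0.0702
```

Request:
arm_command --series "7 1.56 0.15 2.47 0 -0.32 0;7 1.56 0.15 2.47 0 -0.32 0;7 1.56 0.15 2.47 0 -0.32 0;7 1.56 0.15 2.47 0 -0.32 0;7 1.56 0.15 2.47 0 -0.32 0;7 0 0 0 0 0 0"

```text
t: 3.98
tcp_pos: [0.454, 0.0184, 0.1994]
tcp_rot: [-1.568, -0.063, 0.061]
ft_force: [-1.2, -0.6, -0.3]
width: 0.0699
```

Run:
```python
from h import *
from cell import manip
s=show();M=pose(s)
print(rows(M,[.449,.017,.2],tool(-175.3,0,-1)))
for n in("wrist",):
    c=manip.capture(n);cv2.imwrite(f"pics/{n}1.png",c["pixels"]);np.savez(f"pics/{n}1.npz",**c)
```

```text
t 3.98 tcp [0.454  0.0184 0.1994] w 0.0699 F [-1.2 -0.6 -0.3] q [-0.12  0.18 -0.39  1.    0.   -0.2 ]
(1, array([-0.513, -0.058, -0.097]), array([-0.08 , -0.175,  0.042]))
```

View pics/wrist1.png

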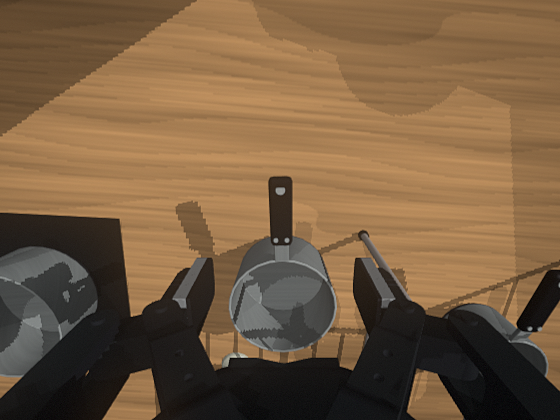

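The wrist view shows the middle pan's grip between the fingers, running from its hole at (280,191) to the rivets at (282,241), with the rim centred near (283,305).

Run:
```python
from h import *
T=load("top0");S=load("scene0");W=load("wrist1")
tz=lambda u,v:(150+u/2.9-.3,160+v/2.9-.3); sz=lambda u,v:(200+u/2.79-.3,120+v/2.79-.3)
h=(280,191)
print("hole W-T",tri(W,h,T,tz(370,329)),"W-S",tri(W,h,S,sz(365,201)))
print("rivet W-T",tri(W,(282,240.5),T,tz(364,272)),"W-S",tri(W,(282,240.5),S,sz(327,230)))
for f in (W,):
    g=f["pixels"].max(axis=2); m=((g<60)).astype(np.uint8)[170:246,255:310]
    cs,_=cv2.findContours(m,0,1); c=max(cs,key=cv2.contourArea); print(cv2.minAreaRect(c),cv2.boundingRect(c))
print("rim L,R on .075",plane(W,(229,305),.075),plane(W,(336,305),.075))
print("top/bottom rim",plane(W,(283,261),.075),plane(W,(283,351),.075))
```

```text
hole W-T (array([0.43908444, 0.01492252, 0.10466795]), np.float64(0.0007268189666792798)) W-S (array([0.439988  , 0.01513808, 0.09814011]), np.float64(0.0011235862468965783))
rivet W-T (array([0.49602577, 0.02139819, 0.07348317]), np.float64(0.0011898550598016956)) W-S (array([0.49019812, 0.02116657, 0.08444538]), np.float64(0.0016191012512468783))
((25.0, 40.5), (67.0, 22.0), 90.0) (14, 7, 23, 68)
rim L,R on .075 [ 0.57184525 -0.02874078  0.075     ] [0.56310465 0.0814657  0.075     ]
top/bottom rim [0.51710438 0.02285629 0.075     ] [0.62588438 0.03152363 0.075     ]
```

Request:
arm_command --series "7 -0.3 0 -0.2 0 0 0;7 0 3 0 0 0 0;7 0 3 0 0 0 0;7 0 3 0 0 0 0;7 0 2.4 0 0 0 0;7 0 1.5 0 0 0 0;7 0 0 0 0 0 0" --force 100

```text
t: 4.62
tcp_pos: [0.4467, 0.0117, 0.0684]
tcp_rot: [-1.569, -0.054, 0.062]
ft_force: [-1.3, 0.1, -0.4]
width: 0.0701
```

Run:
```python
from h import *
s=show();M=pose(s)
print(rows(M,[.451,.0165,.07],tool(-174.8,0,-1),1))
```

```text
t 4.62 tcp [0.4467 0.0117 0.0684] w 0.0701 F [-1.3  0.1 -0.4] q [-0.14  0.32 -0.6   0.66 -0.   -0.21]
(1, array([ 0.465, -0.166,  0.445]), array([-0.046, -0.988, -0.297]))
```

Request:
arm_command --series "7 0.46 -0.1 0.45 0 -1 -0.3;7 0 0 0 0 0 0;3 0 0 0 0 0 0;1.5 0 0 0 0 0 0;1.5 0 0 0 0 0 0;1.5 0 0 0 0 0 0;1.5 0 0 0 0 0 0;1.5 0 0 0 0 0 0" --force 100

```text
t: 5.28
tcp_pos: [0.4539, 0.0173, 0.0721]
tcp_rot: [-1.57, -0.077, 0.069]
ft_force: [-1.9, -1.4, 6.5]
width: 0.0182
```

Request:
arm_command --series "1 0 0 0 0 0 0;1 0 0 0 0 0 0;1 0 0 0 0 0 0;1 0 0 0 0 0 0" --force 100

```text
t: 5.62
tcp_pos: [0.4539, 0.0173, 0.0721]
tcp_rot: [-1.57, -0.077, 0.069]
ft_force: [-1.6, -1.4, 6.7]
width: 0.018
```

Run:
```python
from h import *
from cell import manip
s=show();print(pose(s).round(3))
for n in("wrist",):
    c=manip.capture(n);cv2.imwrite(f"pics/{n}2.png",c["pixels"]);np.savez(f"pics/{n}2.npz",**c)
```

```text
t 5.62 tcp [0.4539 0.0173 0.0721] w 0.018 F [-1.6 -1.4  6.7] q [-0.12  0.32 -0.58  0.66  0.   -0.22]
[[ 0.996  0.005 -0.093  0.454]
 [ 0.093  0.     0.996  0.017]
 [ 0.005 -1.    -0.     0.072]
 [ 0.     0.     0.     1.   ]]
```

View pics/wrist2.png

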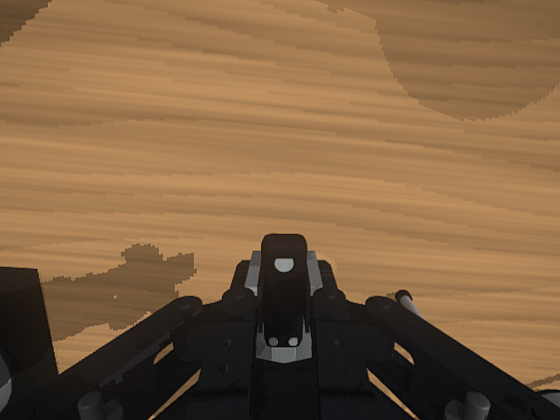

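Gripped at 18 mm with the grip between the pads. I'll lift slowly and check for sag.

Request:
arm_command --series "1 0 -0.5 0 0 0 0;1 0 -1 0 0 0 0;1 0 -2 0 0 0 0;1 0 -2.5 0 0 0 0;1 0 -2.5 0 0 0 0;1 0 -2.5 0 0 0 0;1 0 -2 0 0 0 0;1 0 -1 0 0 0 0"

```text
t: 6.33
tcp_pos: [0.4538, 0.0174, 0.2143]
tcp_rot: [-1.57, -0.079, 0.067]
ft_force: [-0.1, -0.2, -2.0]
width: 0.0176
```

Request:
arm_command --series "1 0 0 0 0 0 0;1 0 0 0 0 0 0;1 0 0 0 0 0 0"

```text
t: 6.58
tcp_pos: [0.4524, 0.0176, 0.2108]
tcp_rot: [-1.569, -0.076, 0.07]
ft_force: [0.7, -0.6, -3.0]
width: 0.0182
```

Run:
```python
from h import *
from cell import manip
s=show();M=pose(s);print(M.round(3))
R0=np.array([[.996,.005,-.093],[.093,0,.996],[.005,-1,0]])
print("pan in tool",R0.T@(np.array([.5695,.0268,0])-[.4539,.0173,.0721]))
for n in("scene","wrist"):
    c=manip.capture(n);cv2.imwrite(f"pics/{n}3.png",c["pixels"]);np.savez(f"pics/{n}3.npz",**c)
    if n=="scene": cv2.imwrite("pics/scene3z.png",cv2.resize(c["pixels"][80:330,150:450],None,fx=2.4,fy=2.4))
```

```text
t 6.58 tcp [0.4524 0.0176 0.2108] w 0.0182 F [ 0.7 -0.6 -3. ] q [-0.12  0.16 -0.37  1.03  0.   -0.22]
[[ 0.996  0.003 -0.093  0.452]
 [ 0.093  0.001  0.996  0.018]
 [ 0.004 -1.     0.     0.211]
 [ 0.     0.     0.     1.   ]]
pan in tool [ 0.1156606  0.072678  -0.0012888]
```

View pics/scene3z.png

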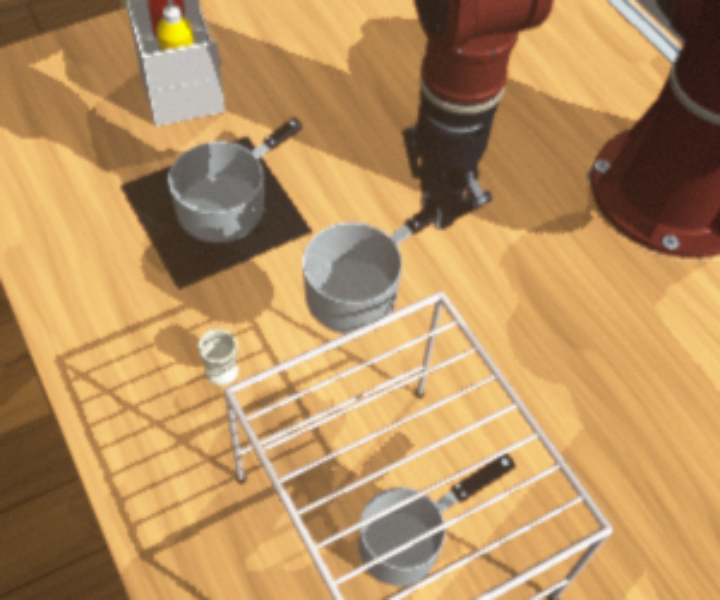

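```bash
cat >> h.py <<'E'
def tcp_for(center,az,lean,off,flip=-1):
    R=tool(az,lean,flip); return np.array(center)-R@np.array(off),R
E
python3 - <<'E'
from h import *
s=show();M=pose(s)
p,R=tcp_for([.6153,-.2655,.13],144.4,0,[.1157,.0727,-.0013]);print(p)
for n in(14,16):print(rows(M,p,R,n))
E
```

```text
t 6.68 tcp [0.4523 0.0175 0.2107] w 0.018 F [-0.2 -0.  -1.8] q [-0.12  0.17 -0.37  1.03  0.   -0.22]
[ 0.521981   -0.19709134  0.2027    ]
(14, array([ 0.864,  0.058, -1.401]), array([-0.006,  2.923,  0.011]))
(16, array([ 0.76 ,  0.051, -1.224]), array([-0.005,  2.557,  0.01 ]))
```

Request:
arm_command --series "1 0.76 0 -1.22 0 2.56 0;1 0.76 0 -1.22 0 2.56 0;1 0.76 0 -1.22 0 2.56 0;1 0.76 0 -1.22 0 2.56 0;1 0.76 0 -1.22 0 2.56 0;1 0.76 0 -1.22 0 2.56 0;1 0.76 0 -1.22 0 2.56 0;1 0.76 0 -1.22 0 2.56 0"

```text
t: 7.35
tcp_pos: [0.5078, -0.0849, 0.2119]
tcp_rot: [-1.559, 0.208, -0.215]
ft_force: [0.4, -0.8, -2.7]
width: 0.0183
```

Request:
arm_command --series "1 0.76 0 -1.22 0 2.56 0;1 0.76 0 -1.22 0 2.56 0;1 0.76 0 -1.22 0 2.56 0;1 0.76 0 -1.22 0 2.56 0;1 0.76 0 -1.22 0 2.56 0;1 0.76 0 -1.22 0 2.56 0;1 0.76 0 -1.22 0 2.56 0;1 0.76 0 -1.22 0 2.56 0"

```text
t: 8.02
tcp_pos: [0.5228, -0.1981, 0.212]
tcp_rot: [-1.513, 0.487, -0.494]
ft_force: [0.2, 0.4, -2.2]
width: 0.0181
```

Request:
arm_command --series "1 0 0 0 0 0 0;1 0 0 0 0 0 0;1 0 0 0 0 0 0;1 0 0 0 0 0 0"

```text
t: 8.35
tcp_pos: [0.5228, -0.1962, 0.2121]
tcp_rot: [-1.513, 0.483, -0.49]
ft_force: [0.5, -0.1, -2.5]
width: 0.0184
```

Run:
```python
from h import *
from cell import manip
s=show();M=pose(s);print(M.round(3))
p,R=tcp_for([.6153,-.2655,.13],144.4,0,[.1157,.0727,-.0013]);print(p,rows(M,p,R,1))
for n in("scene","top"):
    c=manip.capture(n);np.savez(f"pics/{n}4.npz",**c)
    z=c["pixels"][60:235,160:380] if n=="scene" else c["pixels"][140:310,270:470]
    cv2.imwrite(f"pics/{n}4z.png",cv2.resize(z,None,fx=3.4,fy=3.4,interpolation=cv2.INTER_CUBIC))
```

```text
t 8.35 tcp [ 0.5228 -0.1962  0.2121] w 0.0184 F [ 0.5 -0.1 -2.5] q [-0.49  0.36 -0.1   1.1   0.    0.13]
[[ 0.813  0.005  0.582  0.523]
 [-0.582  0.001  0.813 -0.196]
 [ 0.004 -1.     0.004  0.212]
 [ 0.     0.     0.     1.   ]]
[ 0.521981   -0.19709134  0.2027    ] (1, array([-0.017,  0.935, -0.119]), array([-0.205, -0.016,  0.208]))
```

View pics/scene4z.png

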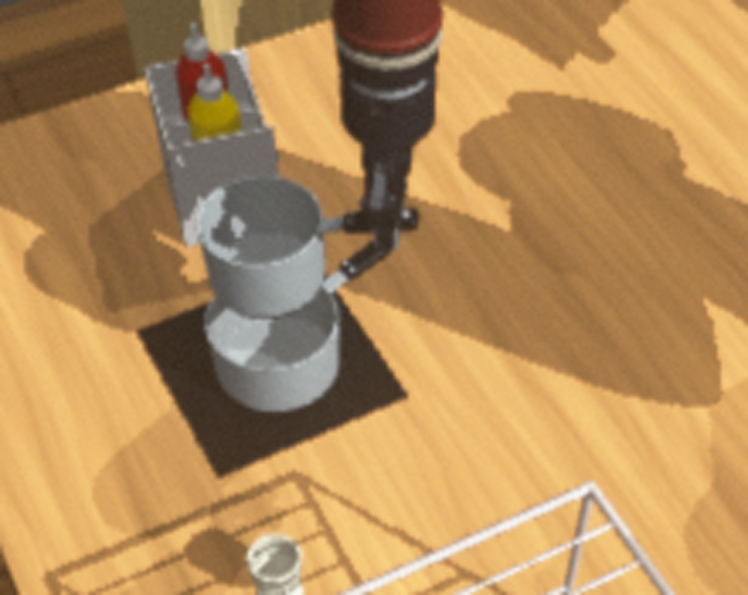

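View pics/top4z.png

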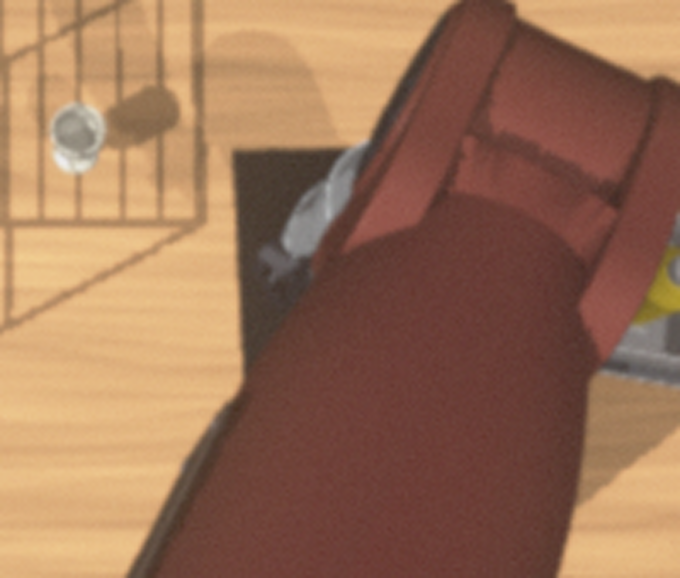

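The scene view shows the middle pan hovering over the big one, held rim centre near zoom (261,222); the top view is blocked by the arm. Quick ray check of centring.

Run:
```python
from h import *
S=load("scene4");f=lambda u,v:(160+u/3.4-.3,60+v/3.4-.3)
for u in((261,222),(263,222)):print(plane(S,f(*u),.214))
a=np.radians(np.arange(0,360,5))
for nm,c,r,z in(("rim",(.6163,-.2645),.056,.214),("foot",(.6163,-.2645),.05,.139),("big",(.6153,-.2655),.065,.078)):
    P=np.array([proj(S,[c[0]+r*np.cos(t),c[1]+r*np.sin(t),z]) for t in a]);P=(P+.3-[160,60])*3.4
    print(nm,"L",P[P[:,0].argmin()].round(),"R",P[P[:,0].argmax()].round(),"top",P[P[:,1].argmin()].round(),"bot",P[P[:,1].argmax()].round())
```

```text
[ 0.61745108 -0.25725054  0.214     ]
[ 0.61588402 -0.25645295  0.214     ]
rim L [195. 222.] R [322. 215.] top [260. 172.] bot [257. 263.]
foot L [212. 276.] R [320. 274.] top [267. 236.] bot [265. 316.]
big L [205. 324.] R [339. 316.] top [273. 268.] bot [271. 370.]
```

Request:
arm_command --series "1 0 1 -0.1 0 0 0;1 0 2 0 0 0 0;1 0 2 0 0 0 0;1 0 2 0 0 0 0;1 0 2 0 0 0 0;1 0 1.5 0 0 0 0;1 0 1 0 0 0 0;1 0 0 0 0 0 0"

```text
t: 9.12
tcp_pos: [0.5214, -0.1964, 0.0947]
tcp_rot: [-1.513, 0.486, -0.488]
ft_force: [-0.8, 0.4, -2.6]
width: 0.0183
```

Run:
```python
from h import *
from cell import manip
s=show();M=pose(s)
p,R=tcp_for([.6153,-.2655,.01],144.4,0,[.1157,.0727,-.0013]);print(p,rows(M,p,R,1))
n="scene"
c=manip.capture(n);np.savez(f"pics/{n}5.npz",**c)
z=c["pixels"][60:235,160:380]
cv2.imwrite(f"pics/{n}5z.png",cv2.resize(z,None,fx=3.4,fy=3.4,interpolation=cv2.INTER_CUBIC))
```

```text
t 9.12 tcp [ 0.5214 -0.1964  0.0947] w 0.0183 F [-0.8  0.4 -2.6] q [-0.49  0.46 -0.28  0.83  0.    0.13]
[ 0.521981   -0.19709134  0.0827    ] (1, array([ 0.087,  1.196, -0.024]), array([-0.167, -0.023,  0.009]))
```

View pics/scene5z.png

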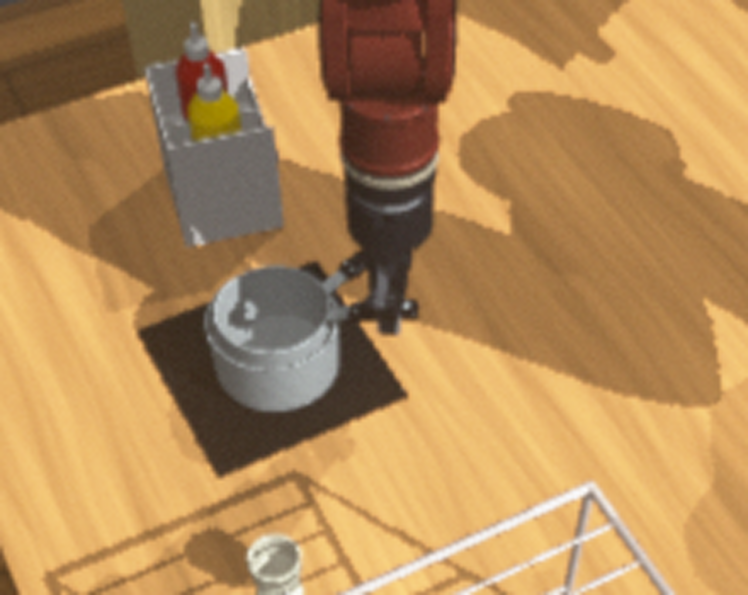

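Request:
arm_command --series "1 0.05 0.3 0 0 0 0;1 0 0.3 0 0 0 0;1 0 0.1 0 0 0 0;1 0 0 0 0 0 0"

```text
t: 9.5
tcp_pos: [0.5235, -0.1978, 0.0903]
tcp_rot: [-1.513, 0.483, -0.491]
ft_force: [-0.2, -0.5, -2.8]
width: 0.018
```

Request:
arm_command --series "1 0 0.2 0 0 0 0;1 0 0.1 0 0 0 0;1 0 0 0 0 0 0"

```text
t: 9.75
tcp_pos: [0.5233, -0.1977, 0.087]
tcp_rot: [-1.513, 0.483, -0.491]
ft_force: [0.2, -0.5, -2.5]
width: 0.0181
```

Request:
arm_command --series "1 0 0.1 0 0 0 0;1 0 0.1 0 0 0 0;1 0 0 0 0 0 0"

```text
t: 10.0
tcp_pos: [0.5233, -0.1976, 0.0849]
tcp_rot: [-1.513, 0.483, -0.491]
ft_force: [0.9, -0.3, -3.1]
width: 0.0178
```

Request:
arm_command --series "1 0 0.1 0 0 0 0;1 0 0.1 0 0 0 0;1 0 0 0 0 0 0"

```text
t: 10.25
tcp_pos: [0.5234, -0.1977, 0.083]
tcp_rot: [-1.513, 0.483, -0.491]
ft_force: [0.1, -0.1, -0.6]
width: 0.0183
```

Request:
arm_command --series "1 0 0.1 0 0 0 0;1 0 0 0 0 0 0"

```text
t: 10.42
tcp_pos: [0.5234, -0.1976, 0.0824]
tcp_rot: [-1.513, 0.483, -0.491]
ft_force: [-1.9, 2.2, 6.0]
width: 0.018
```

Contact at the expected height (0.0824 vs 0.0827). Releasing.

Request:
arm_command --series "1.9 0 0 0 0 0 0;2.2 0 0 0 0 0 0;3 0 0 0 0 0 0;5 0 0 0 0 0 0;5 0 0 0 0 0 0"

```text
t: 10.83
tcp_pos: [0.5234, -0.1977, 0.082]
tcp_rot: [-1.513, 0.483, -0.491]
ft_force: [1.0, -0.0, -0.3]
width: 0.0498
```

Request:
arm_command --series "5 0 -1 0 0 0 0;5 0 -2.5 0 0 0 0;5 0 -3 0 0 0 0;5 0 -3 0 0 0 0;5 0 -3 0 0 0 0;5 0 -2 0 0 0 0;5 -2 0 0 0 0 0;5 -3 0 0 0 0 0"

```text
t: 11.5
tcp_pos: [0.4838, -0.1699, 0.2289]
tcp_rot: [-1.514, 0.48, -0.495]
ft_force: [-0.4, 0.3, -0.2]
width: 0.0501
```

Run:
```python
from h import *
from cell import manip
s=show();M=pose(s)
print("small lean grasp:",)
for n in("scene","wrist"):
    c=manip.capture(n);np.savez(f"pics/{n}6.npz",**c)
    z=c["pixels"][60:235,160:380] if n=="scene" else c["pixels"]
    cv2.imwrite(f"pics/{n}6z.png",cv2.resize(z,None,fx=3.4,fy=3.4,interpolation=cv2.INTER_CUBIC) if n=="scene" else z)
```

```text
t 11.5 tcp [ 0.4838 -0.1699  0.2289] w 0.0501 F [-0.4  0.3 -0.2] q [-0.48  0.26 -0.2   1.1   0.    0.14]
small lean grasp:
```

View pics/scene6z.png

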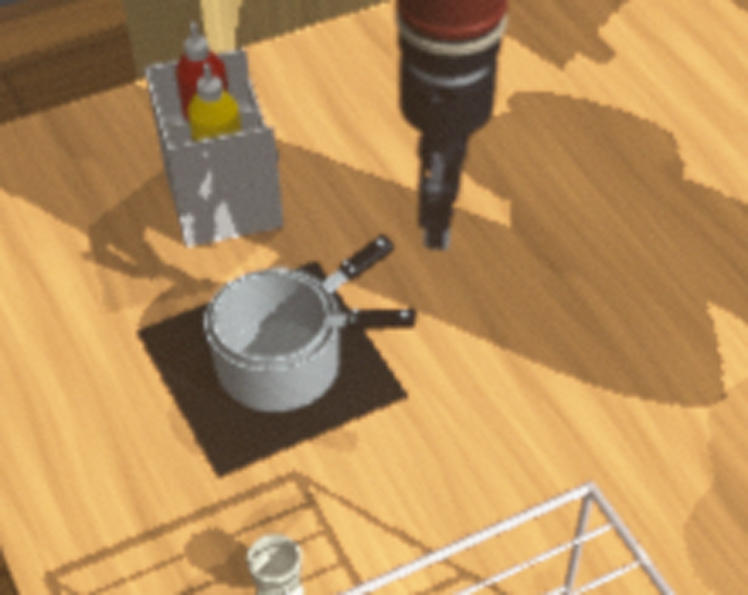

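View pics/wrist6z.png

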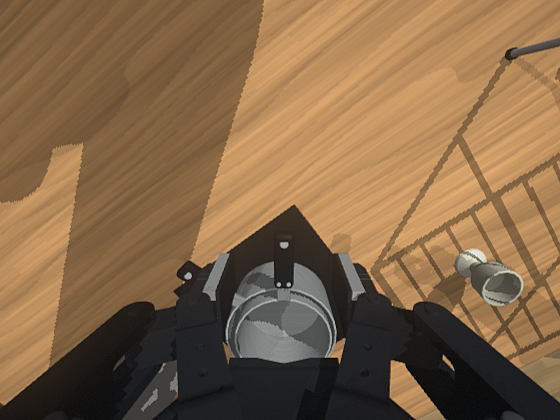

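The scene view shows the middle pan seated in the big one with handles fanned, and the wrist view agrees. On to the small pan with a 35° lean.

Run:
```python
from h import *
s=show();M=pose(s)
R=tool(-179,35,-1);g=np.array([.5165,.279,.092]);p=g+R[:,1]*(.021-.14)
for n in(18,):
    r=rows(M,p,R,n);print(p,r)
    D=np.eye(4);D[:3,:3]=Ro.from_rotvec(np.radians(r[2])).as_matrix();D[:3,3]=r[1]/100
    for i in range(n):
        M=M@D
        if i%3==2: print(M[:3,3].round(3))
```

```text
t 11.6 tcp [ 0.4789 -0.1664  0.2276] w 0.0502 F [0.1 1.7 0.7] q [-0.48  0.26 -0.21  1.1   0.    0.14]
[0.4482548  0.27780878 0.18947909] (18, array([-1.012,  0.008,  2.311]), array([ 0.613, -1.971, -1.868]))
[ 0.492 -0.092  0.227]
[ 0.498 -0.016  0.225]
[0.496 0.059 0.221]
[0.486 0.134 0.215]
[0.47  0.207 0.204]
[0.448 0.278 0.189]
```

Request:
arm_command --series "5 -2.5 0 0 0 0 0;5 -2.5 0 0 0 0 0;5 0 0 0 0 0 0"

```text
t: 11.85
tcp_pos: [0.4383, -0.1373, 0.2271]
tcp_rot: [-1.513, 0.484, -0.488]
ft_force: [1.0, -0.6, 0.5]
width: 0.05
```

Run:
```python
from h import *
s=show();M=pose(s)
R=tool(-179,35,-1);g=np.array([.5165,.279,.092]);p=g+R[:,1]*(.021-.15)
for n in(16,):
    r=rows(M,p,R,n);print(p,r)
    D=np.eye(4);D[:3,:3]=Ro.from_rotvec(np.radians(r[2])).as_matrix();D[:3,3]=r[1]/100
    for i in range(n):
        M=M@D
        if i%3==2: print(M[:3,3].round(3))
```

```text
t 11.85 tcp [ 0.4383 -0.1373  0.2271] w 0.05 F [ 1.  -0.6  0.5] q [-0.47  0.17 -0.33  1.07  0.    0.16]
[0.44251991 0.27770867 0.19767061] (16, array([-0.865,  0.031,  2.495]), array([ 0.689, -2.217, -2.103]))
[ 0.458 -0.061  0.226]
[0.469 0.018 0.224]
[0.47  0.097 0.22 ]
[0.464 0.176 0.213]
[0.449 0.253 0.202]
```

Request:
arm_command --series "6 -0.87 0.03 2.5 0.69 -2.22 -2.1;6 -0.87 0.03 2.5 0.69 -2.22 -2.1;6 -0.87 0.03 2.5 0.69 -2.22 -2.1;6 -0.87 0.03 2.5 0.69 -2.22 -2.1;6 -0.87 0.03 2.5 0.69 -2.22 -2.1;6 -0.87 0.03 2.5 0.69 -2.22 -2.1;6 -0.87 0.03 2.5 0.69 -2.22 -2.1;6 -0.87 0.03 2.5 0.69 -2.22 -2.1"

```text
t: 12.52
tcp_pos: [0.4746, 0.0701, 0.2224]
tcp_rot: [-1.539, -0.009, -0.488]
ft_force: [0.7, -0.4, -0.4]
width: 0.0599
```

Request:
arm_command --series "6 -0.87 0.03 2.5 0.69 -2.22 -2.1;6 -0.87 0.03 2.5 0.69 -2.22 -2.1;6 -0.87 0.03 2.5 0.69 -2.22 -2.1;6 -0.87 0.03 2.5 0.69 -2.22 -2.1;6 -0.87 0.03 2.5 0.69 -2.22 -2.1;6 -0.87 0.03 2.5 0.69 -2.22 -2.1;6 -0.87 0.03 2.5 0.69 -2.22 -2.1;6 -0.87 0.03 2.5 0.69 -2.22 -2.1"

```text
t: 13.18
tcp_pos: [0.4457, 0.2783, 0.1977]
tcp_rot: [-1.511, -0.497, -0.467]
ft_force: [1.2, -0.3, -0.6]
width: 0.06
```

Request:
arm_command --series "6 0 0 0 0 0 0;6 0 0 0 0 0 0;6 0 0 0 0 0 0"

```text
t: 13.43
tcp_pos: [0.4458, 0.2766, 0.1972]
tcp_rot: [-1.513, -0.493, -0.466]
ft_force: [-0.0, -1.2, 0.7]
width: 0.0602
```

Run:
```python
from h import *
from cell import manip
s=show();M=pose(s);print(M.round(3))
for n in("top","wrist"):
    c=manip.capture(n);np.savez(f"pics/{n}7.npz",**c)
    z=c["pixels"][130:310,100:430] if n=="top" else c["pixels"]
    cv2.imwrite(f"pics/{n}7z.png",cv2.resize(z,None,fx=2.4,fy=2.4,interpolation=cv2.INTER_CUBIC) if n!="wrist" else z)
```

```text
t 13.43 tcp [0.4458 0.2766 0.1972] w 0.0602 F [-0.  -1.2  0.7] q [ 0.62  0.01 -0.82  0.22 -0.33  0.51]
[[ 0.818  0.575 -0.017  0.446]
 [ 0.015  0.009  1.     0.277]
 [ 0.575 -0.818 -0.001  0.197]
 [ 0.     0.     0.     1.   ]]
```

View pics/top7z.png

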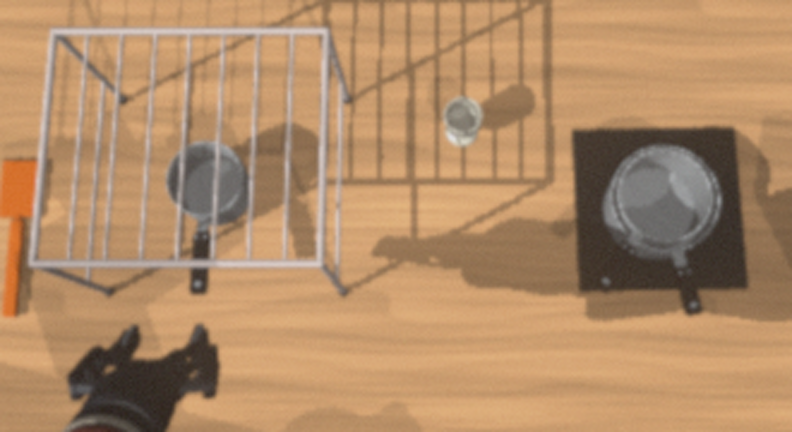

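View pics/wrist7z.png

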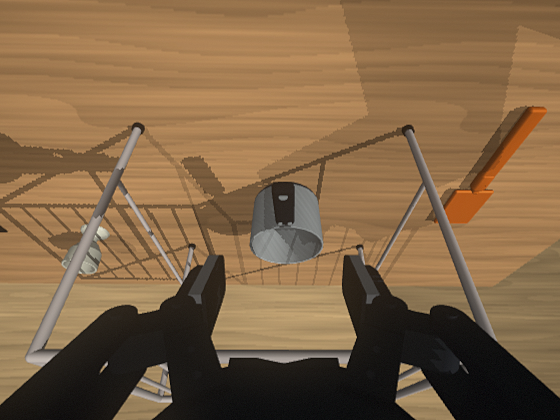

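The wrist view shows the small pan centred between the fingers, its handle hole at (283,197); in the top zoom the nest is at (667,198), the middle handle hole at (606,281) and the small hole at (198,283).

Run:
```python
from h import *
T=load("top7");S=load("scene0");W=load("wrist7");S6=load("scene6")
tz=lambda u,v:(100+u/2.4-.3,130+v/2.4-.3); sz=lambda u,v:(200+u/2.79-.3,120+v/2.79-.3); s6=lambda u,v:(160+u/3.4-.3,60+v/3.4-.3)
print("small hole W-T",tri(W,(283,197),T,tz(198,284)),"W-S",tri(W,(283,197),S,sz(451,424)))
print("mid hole T-S",tri(T,tz(606,281),S6,s6(407,316)))
print("big hole T-S",tri(T,tz(692,303),S6,s6(384,243)))
f=lambda a,b:plane(T,tz(*a),b).round(4)
print("small rim",f((168,181),.075),f((249,181),.075))
print("mid rim c",f((665,200),.085))
c=T["pixels"][180:250,340:420];cv2.imwrite("pics/nestz.png",cv2.resize(c,None,fx=8,fy=8,interpolation=cv2.INTER_CUBIC))
c=T["pixels"][180:265,160:210];cv2.imwrite("pics/smz.png",cv2.resize(c,None,fx=7,fy=7,interpolation=cv2.INTER_CUBIC))
```

```text
small hole W-T (array([0.50586586, 0.27665929, 0.10295042]), np.float64(2.7718188816367084e-05)) W-S (array([0.50435931, 0.27743774, 0.10388034]), np.float64(0.0008560014938450163))
mid hole T-S (array([ 0.51044433, -0.18673034,  0.10660381]), np.float64(0.0014592956056428193))
big hole T-S (array([ 0.48627414, -0.28360155,  0.10348847]), np.float64(0.0016058943052739349))
small rim [0.6335 0.3274 0.075 ] [0.634  0.2303 0.075 ]
mid rim c [ 0.6111 -0.2637  0.085 ]
```

View pics/nestz.png

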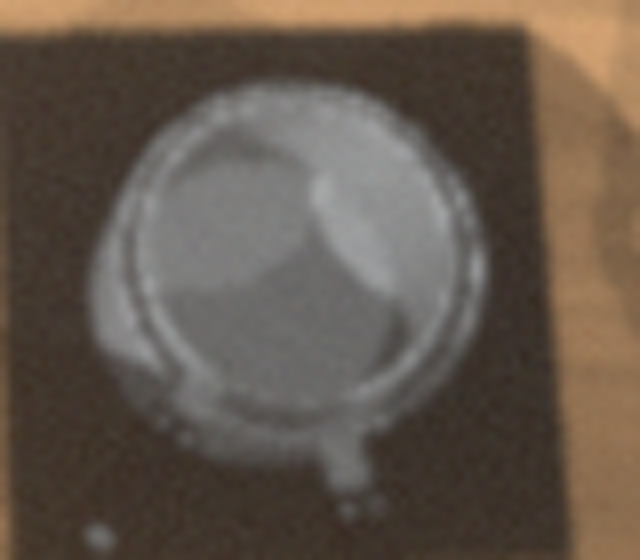

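View pics/smz.png

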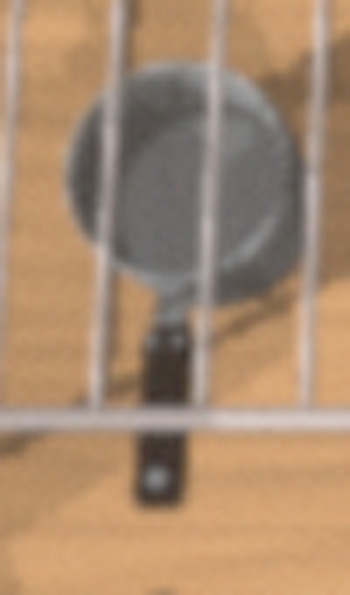

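Run:
```python
from h import *
T=load("top7")
f=lambda u,v:(340+u/8-.4,180+v/8-.4)
for nm,u in dict(c=(300,258),L=(132,258),R=(468,258),t=(300,92),b=(300,425)).items(): print(nm,plane(T,f(*u),.085).round(4))
print("big",[plane(T,f(*u),.078).round(4) for u in((112,262),(488,262),(300,80),(300,445))])
s=show();M=pose(s)
R=tool(-178.8,35,-1);g=np.array([.517,.2775,.092]);p=g+R[:,1]*.021
D=np.linalg.inv(M)@np.r_[p,1];print("shift cm",D[:3]*100,p, "turn",np.degrees(Ro.from_matrix(M[:3,:3].T@R).as_rotvec()))
```

```text
c [ 0.6145 -0.2647  0.085 ]
L [ 0.6142 -0.2054  0.085 ]
R [ 0.6148 -0.324   0.085 ]
t [ 0.6755 -0.2674  0.085 ]
b [ 0.5546 -0.2621  0.085 ]
big [array([ 0.6143, -0.1995,  0.078 ]), array([ 0.615 , -0.3331,  0.078 ]), array([ 0.6819, -0.2692,  0.078 ]), array([ 0.5487, -0.2635,  0.078 ])]
t 13.53 tcp [0.4463 0.2759 0.1974] w 0.0603 F [ 0.  -0.2  0.1] q [ 0.62  0.01 -0.82  0.22 -0.33  0.51]
shift cm [-0.27745764 14.7902772   0.05748106] [0.52904246 0.27775225 0.07479781] turn [ 0.19952343 -0.22484008  0.11222122]
```

Request:
arm_command --series "6 -0.3 2 0.06 0 0 0;6 0 2.5 0 0 0 0;6 0 2.5 0 0 0 0;6 0 2.5 0 0 0 0;6 0 2.5 0 0 0 0;6 0 1.5 0 0 0 0;6 0 0 0 0 0 0;6 0 0 0 0 0 0"

```text
t: 14.2
tcp_pos: [0.5208, 0.277, 0.0841]
tcp_rot: [-1.514, -0.49, -0.467]
ft_force: [-0.0, 0.3, 0.1]
width: 0.0599
```

Run:
```python
from h import *
from cell import manip
s=show();M=pose(s)
R=tool(-178.8,35,-1);g=np.array([.517,.2775,.092]);p=g+R[:,1]*.021
D=np.linalg.inv(M)@np.r_[p,1];print("shift cm",D[:3]*100,p, "turn",np.degrees(Ro.from_matrix(M[:3,:3].T@R).as_rotvec()))
for n in("scene","wrist"):
    c=manip.capture(n);np.savez(f"pics/{n}8.npz",**c)
    z=c["pixels"][190:390,250:450] if n=="scene" else c["pixels"]
    cv2.imwrite(f"pics/{n}8z.png",cv2.resize(z,None,fx=3,fy=3,interpolation=cv2.INTER_CUBIC) if n!="wrist" else z)
```

```text
t 14.2 tcp [0.5208 0.277  0.0841] w 0.0599 F [-0.   0.3  0.1] q [ 0.52  0.32 -0.85 -0.15 -0.28  0.42]
shift cm [0.13978801 1.2358327  0.06362949] [0.52904246 0.27775225 0.07479781] turn [ 0.27219115 -0.21939031  0.0091757 ]
```

View pics/scene8z.png

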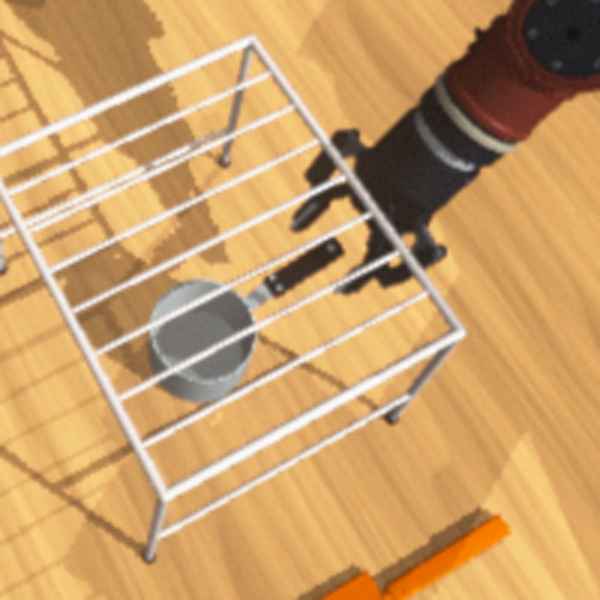

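View pics/wrist8z.png

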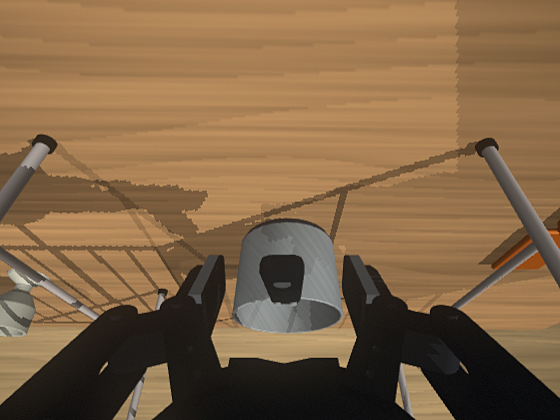

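Both views show the grip end-on between the fingers, centred near column 282, with the tool clear of the shelf. Final approach and close.

Request:
arm_command --series "6 0.15 0.7 0.05 0 0 0;6 0 0.6 0 0 0 0;6 0 0 0 0 0 0;3 0 0 0 0 0 0;1.5 0 0 0 0 0 0;1 0 0 0 0 0 0;1 0 0 0 0 0 0;1 0 0 0 0 0 0" --force 100

```text
t: 14.97
tcp_pos: [0.5291, 0.279, 0.0749]
tcp_rot: [-1.513, -0.493, -0.466]
ft_force: [-1.8, 0.5, 1.6]
width: 0.0185
```

Request:
arm_command --series "1 0 0 0 0 0 0;1 0 0 0 0 0 0;1 0 0 0 0 0 0;1 0 0 0 0 0 0"

```text
t: 15.3
tcp_pos: [0.5291, 0.279, 0.0748]
tcp_rot: [-1.513, -0.493, -0.466]
ft_force: [-3.9, -0.2, 5.3]
width: 0.0186
```

Run:
```python
from h import *
from cell import manip
s=show();M=pose(s);print(M.round(4).tolist())
print("pan in tool", np.linalg.inv(M)@[.635,.2797,0,1])
```

```text
t 15.3 tcp [0.5291 0.279  0.0748] w 0.0186 F [-3.9 -0.2  5.3] q [ 0.51  0.35 -0.85 -0.17 -0.28  0.41]
[[0.8181, 0.5748, -0.0176, 0.5291], [0.015, 0.0093, 0.9998, 0.279], [0.5749, -0.8182, -0.001, 0.0748], [0.0, 0.0, 0.0, 1.0]]
pan in tool [ 0.04362875  0.1221228  -0.00105465  1.        ]
```

Request:
arm_command --series "1 0.3 -0.4 0 0 0 0;1 0.6 -0.8 0 0 0 0;1 0.6 -0.85 0 0 0 0;1 0 0 0 0 0 0;1 0 0 0 0 0 0"

```text
t: 15.72
tcp_pos: [0.5298, 0.2791, 0.1004]
tcp_rot: [-1.512, -0.493, -0.466]
ft_force: [-0.1, 0.0, -3.8]
width: 0.0182
```

Run:
```python
from h import *
from cell import manip
s=show();M=pose(s)
for n in("scene",):
    c=manip.capture(n);np.savez(f"pics/{n}9.npz",**c)
    z=c["pixels"][190:390,250:450]
    cv2.imwrite(f"pics/{n}9z.png",cv2.resize(z,None,fx=3,fy=3,interpolation=cv2.INTER_CUBIC))
```

```text
t 15.72 tcp [0.5298 0.2791 0.1004] w 0.0182 F [-0.1  0.  -3.8] q [ 0.51  0.29 -0.82 -0.1  -0.28  0.41]
```

View pics/scene9z.png

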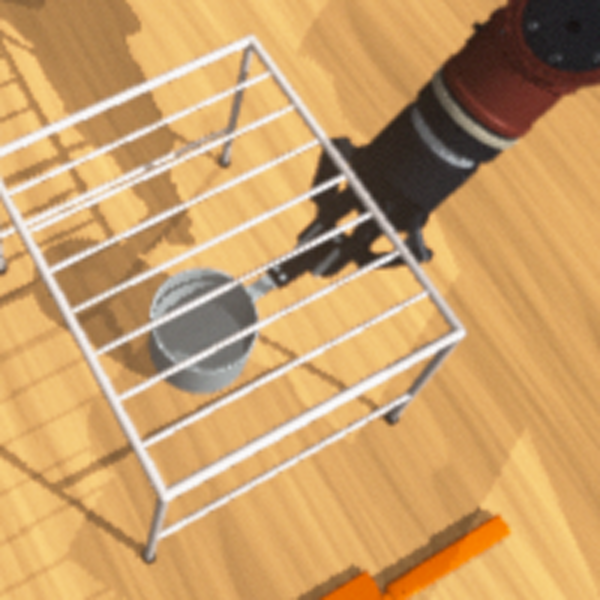

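The small pan is lifted level inside the rack; drawing it straight out.

Request:
arm_command --series "1 -1.2 -0.85 0 0 0 0;1 -2 -1.4 0.05 0 0 0;1 -2.45 -1.72 0.05 0 0 0;1 -2.45 -1.72 0.05 0 0 0;1 -2.45 -1.72 0.05 0 0 0;1 -2.45 -1.72 0.05 0 0 0;1 -2.45 -1.72 0.05 0 0 0;1 -1.5 -1.05 0.03 0 0 0"

```text
t: 16.43
tcp_pos: [0.3194, 0.2772, 0.0988]
tcp_rot: [-1.515, -0.492, -0.463]
ft_force: [0.0, -0.5, -2.1]
width: 0.0183
```

Request:
arm_command --series "1 -0.5 -0.35 0 0 0 0;1 0 0 0 0 0 0"

```text
t: 16.6
tcp_pos: [0.3151, 0.2785, 0.0995]
tcp_rot: [-1.513, -0.494, -0.463]
ft_force: [0.7, -0.2, -1.5]
width: 0.0186
```

Run:
```python
from h import *
from cell import manip
s=show();M=pose(s);print(M.round(3))
off=[.0436,.1221,-.001]
print("pan",(M@np.r_[off,1])[:3].round(3),"up in tool",M[:3,:3].T@[0,0,1])
for n in("scene",):
    c=manip.capture(n);np.savez(f"pics/{n}10.npz",**c)
    z=c["pixels"][150:390,250:490]
    cv2.imwrite(f"pics/{n}10z.png",cv2.resize(z,None,fx=2.5,fy=2.5,interpolation=cv2.INTER_CUBIC))
```

```text
t 16.6 tcp [0.3151 0.2785 0.0995] w 0.0186 F [ 0.7 -0.2 -1.5] q [ 0.89  0.08 -1.09 -0.03 -0.46  0.77]
[[ 0.819  0.574 -0.02   0.315]
 [ 0.017  0.01   1.     0.278]
 [ 0.574 -0.819 -0.002  0.099]
 [ 0.     0.     0.     1.   ]]
pan [0.421 0.279 0.024] up in tool [ 0.57385716 -0.81895301 -0.00198   ]
```

View pics/scene10z.png

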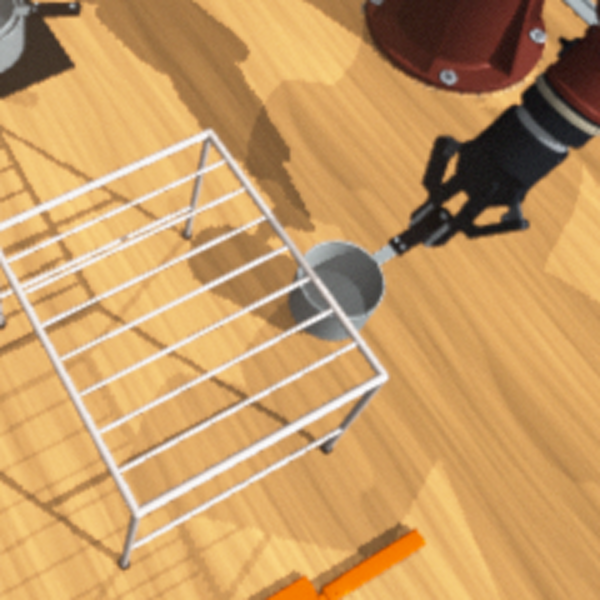

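Request:
arm_command --series "1 0.5 -1.1 0 0 0 0;1 1.05 -2.2 0 0 0 0;1 1.05 -2.2 0 0 0 0;1 1.05 -2.2 0 0 0 0;1 1.05 -2.2 0 0 0 0;1 0.6 -1.2 0 0 0 0;1 0 0 0 0 0 0"

```text
t: 17.23
tcp_pos: [0.2981, 0.2801, 0.2247]
tcp_rot: [-1.508, -0.494, -0.47]
ft_force: [0.9, -0.0, -1.4]
width: 0.0185
```

Run:
```python
from h import *
s=show();M=pose(s)
off=[.0436,.1221,-.001]
print("pan",(M@np.r_[off,1])[:3].round(3))
p,R=tcp_for([.44,.02,.15],-179,35,off);n=12
r=rows(M,p,R,n);print(p,r)
M1=np.eye(4);M1[:3,:3]=R;M1[:3,3]=p
p2,R2=tcp_for([.6148,-.2647,.15],98.5,35,off);r=rows(M1,p2,R2,20);print(p2,r)
D=np.eye(4);D[:3,:3]=Ro.from_rotvec(np.radians(r[2])).as_matrix();D[:3,3]=r[1]/100
for i in range(20):
    M1=M1@D
    if i%3==1: print(M1[:3,3].round(3),(M1@np.r_[off,1])[:3].round(3))
```

```text
t 17.23 tcp [0.2981 0.2801 0.2247] w 0.0185 F [ 0.9 -0.  -1.4] q [ 0.94 -0.18 -0.88  0.47 -0.48  0.83]
pan [0.404 0.281 0.15 ]
[0.33424994 0.01915428 0.22501053] (12, array([ 0.22 ,  0.147, -2.179]), array([-0.012, -0.014,  0.026]))
[ 0.60015836 -0.15996504  0.22501053] (20, array([1.43 , 1.001, 0.129]), array([-2.366,  3.379,  0.   ]))
[0.369 0.021 0.225] [0.474 0.007 0.15 ]
[0.421 0.015 0.225] [ 0.52  -0.022  0.15 ]
[ 0.471 -0.003  0.225] [ 0.56 -0.06  0.15]
[ 0.515 -0.031  0.225] [ 0.59  -0.105  0.15 ]
[ 0.553 -0.067  0.225] [ 0.61  -0.156  0.15 ]
[ 0.581 -0.111  0.225] [ 0.618 -0.21   0.15 ]
[ 0.6   -0.16   0.225] [ 0.615 -0.265  0.15 ]
```

Request:
arm_command --series "1 0.22 0.15 -2.18 0 0 0;1 0.22 0.15 -2.18 0 0 0;1 0.22 0.15 -2.18 0 0 0;1 0.22 0.15 -2.18 0 0 0;1 0.22 0.15 -2.18 0 0 0;1 0.22 0.15 -2.18 0 0 0;1 0.22 0.15 -2.18 0 0 0;1 0.22 0.15 -2.18 0 0 0"

```text
t: 17.9
tcp_pos: [0.3204, 0.1044, 0.221]
tcp_rot: [-1.514, -0.493, -0.465]
ft_force: [1.4, -0.7, -1.9]
width: 0.0187
```

Request:
arm_command --series "1 0.22 0.15 -2.18 0 0 0;1 0.22 0.15 -2.18 0 0 0;1 0.22 0.15 -2.18 0 0 0;1 0.22 0.15 -2.18 0 0 0;1 0 0 0 0 0 0"

```text
t: 18.32
tcp_pos: [0.3315, 0.0272, 0.2213]
tcp_rot: [-1.519, -0.482, -0.473]
ft_force: [0.9, -0.4, -1.0]
width: 0.0184
```

Run:
```python
from h import *
s=show();M1=pose(s)
off=[.0436,.1221,-.001]
print("pan",(M1@np.r_[off,1])[:3].round(3))
p2,R2=tcp_for([.6148,-.2647,.15],98.5,35,off);r=rows(M1,p2,R2,24);print(p2,r)
```

```text
t 18.32 tcp [0.3315 0.0272 0.2213] w 0.0184 F [ 0.9 -0.4 -1. ] q [-0.33 -0.65 -1.11  0.53  0.19 -0.28]
pan [0.437 0.027 0.146]
[ 0.60015836 -0.15996504  0.22501053] (24, array([1.225, 0.837, 0.105]), array([-1.948e+00,  2.797e+00,  2.000e-03]))
```

Request:
arm_command --series "1 1.22 0.84 0.1 -1.95 2.8 0;1 1.22 0.84 0.1 -1.95 2.8 0;1 1.22 0.84 0.1 -1.95 2.8 0;1 1.22 0.84 0.1 -1.95 2.8 0;1 1.22 0.84 0.1 -1.95 2.8 0;1 1.22 0.84 0.1 -1.95 2.8 0;1 1.22 0.84 0.1 -1.95 2.8 0;1 1.22 0.84 0.1 -1.95 2.8 0"

```text
t: 18.98
tcp_pos: [0.4479, 0.0193, 0.2208]
tcp_rot: [-1.63, -0.121, -0.832]
ft_force: [-0.1, 0.1, -2.8]
width: 0.0185
```

Request:
arm_command --series "1 1.22 0.84 0.1 -1.95 2.8 0;1 1.22 0.84 0.1 -1.95 2.8 0;1 1.22 0.84 0.1 -1.95 2.8 0;1 1.22 0.84 0.1 -1.95 2.8 0;1 1.22 0.84 0.1 -1.95 2.8 0;1 1.22 0.84 0.1 -1.95 2.8 0;1 1.22 0.84 0.1 -1.95 2.8 0;1 1.22 0.84 0.1 -1.95 2.8 0"

```text
t: 19.65
tcp_pos: [0.5452, -0.0474, 0.2213]
tcp_rot: [-1.683, 0.278, -1.191]
ft_force: [0.3, -0.1, -1.6]
width: 0.019
```

Request:
arm_command --series "1 1.22 0.84 0.1 -1.95 2.8 0;1 1.22 0.84 0.1 -1.95 2.8 0;1 1.22 0.84 0.1 -1.95 2.8 0;1 1.22 0.84 0.1 -1.95 2.8 0;1 1.22 0.84 0.1 -1.95 2.8 0;1 1.22 0.84 0.1 -1.95 2.8 0;1 1.22 0.84 0.1 -1.95 2.8 0;1 1.22 0.84 0.1 -1.95 2.8 0"

```text
t: 20.32
tcp_pos: [0.6012, -0.1511, 0.2216]
tcp_rot: [-1.665, 0.708, -1.534]
ft_force: [-0.1, -0.0, -1.9]
width: 0.0185
```

Request:
arm_command --series "1 0 0 0 0 0 0;1 0 0 0 0 0 0;1 0 0 0 0 0 0"

```text
t: 20.57
tcp_pos: [0.6, -0.1506, 0.2221]
tcp_rot: [-1.667, 0.705, -1.53]
ft_force: [-0.8, -0.1, -1.5]
width: 0.0186
```

Run:
```python
from h import *
from cell import manip
s=show();M1=pose(s)
off=[.0436,.1221,-.001]
print("pan",(M1@np.r_[off,1])[:3].round(3))
p2,R2=tcp_for([.6148,-.2647,.15],98.5,35,off);r=rows(M1,p2,R2,1);print(p2,r)
for n in("scene","top"):
    c=manip.capture(n);np.savez(f"pics/{n}11.npz",**c)
    z=c["pixels"][60:235,160:380] if n=="scene" else c["pixels"][140:310,270:470]
    cv2.imwrite(f"pics/{n}11z.png",cv2.resize(z,None,fx=3.4,fy=3.4,interpolation=cv2.INTER_CUBIC))
```

```text
t 20.57 tcp [ 0.6    -0.1506  0.2221] w 0.0186 F [-0.8 -0.1 -1.5] q [-0.07  0.39 -0.2   0.83 -0.59  1.29]
pan [ 0.616 -0.255  0.147]
[ 0.60015836 -0.15996504  0.22501053] (1, array([ 0.922,  0.294, -0.139]), array([-0.368,  0.624, -0.106]))
```

View pics/scene11z.png

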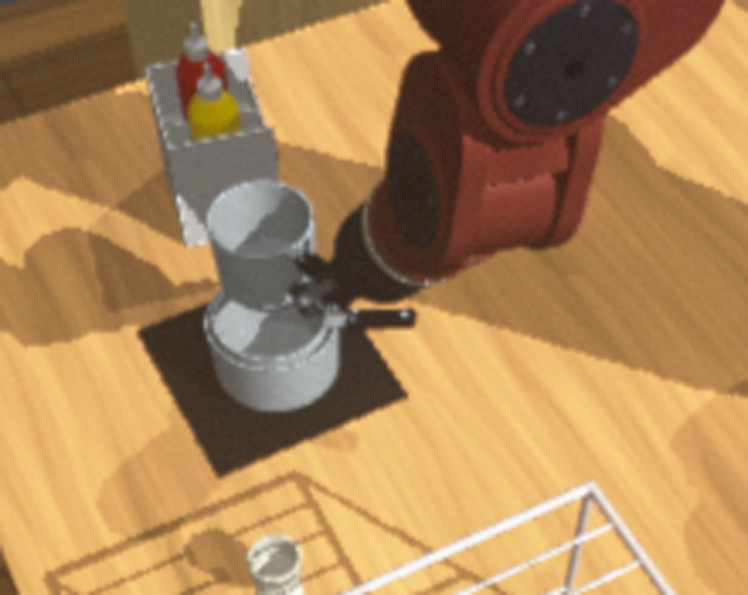

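View pics/top11z.png

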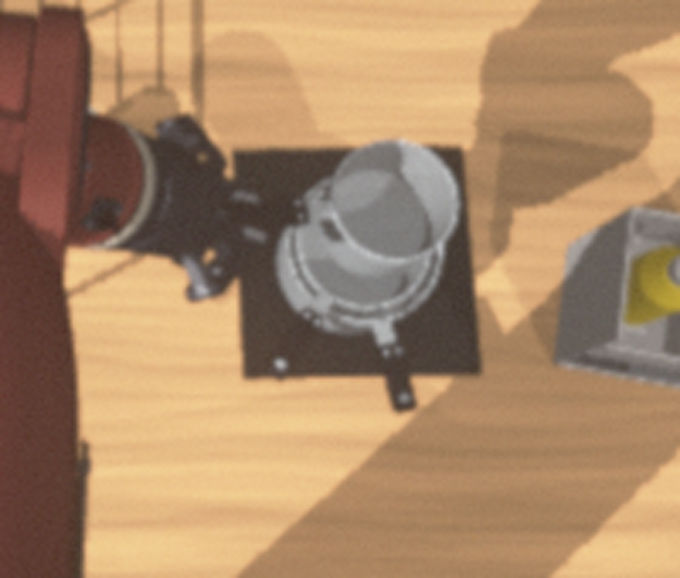

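Both views show the held pan over the nest: rim centre near top zoom (396,202) and scene zoom (261,219).

Run:
```python
from h import *
S=load("scene11");T=load("top11")
fs=lambda u,v:(160+u/3.4-.35,60+v/3.4-.35);ft=lambda u,v:(270+u/3.4-.35,140+v/3.4-.35)
print(tri(T,ft(396,202),S,fs(261,219)))
print([plane(T,ft(*u),.222).round(4) for u in((332,202),(460,202),(396,141),(396,264))])
print([plane(S,fs(*u),.222).round(4) for u in((208,219),(315,219))])
# floor of held pan: inner floor z~.154, px ellipse
a=np.radians(np.arange(0,360,5))
for nm,r,z in(("rim",.047,.222),("foot",.041,.147),("floor",.0385,.154)):
  for C,f,o in((S,"S",(160,60)),(T,"T",(270,140))):
    P=np.array([proj(C,[.616+r*np.cos(t),-.255+r*np.sin(t),z]) for t in a]);P=(P+.35-o)*3.4
    print(nm,f,"L%d R%d top%d bot%d"%(P[:,0].min(),P[:,0].max(),P[:,1].min(),P[:,1].max()))
```

```text
(array([ 0.61705225, -0.25775166,  0.21719969]), np.float64(2.427738874064991e-05))
[array([ 0.6155, -0.2096,  0.222 ]), array([ 0.616 , -0.3034,  0.222 ]), array([ 0.6625, -0.2587,  0.222 ]), array([ 0.5692, -0.2543,  0.222 ])]
[array([ 0.6598, -0.2741,  0.222 ]), array([ 0.5766, -0.2318,  0.222 ])]
rim S L208 R316 top178 bot256
rim T L329 R458 top140 bot264
foot S L225 R314 top243 bot309
foot T L318 R422 top175 bot276
floor S L227 R311 top240 bot302
floor T L323 R421 top176 bot271
```

Run:
```python
from h import *
s=show();R=pose(s)[:3,:3]
print(R.round(3))
print("xy shift",R.T@[-.15,-.85,0],"down 1cm",R.T@[0,0,-1])
```

```text
t 20.67 tcp [ 0.5999 -0.1506  0.223 ] w 0.0187 F [ 0.6 -0.1 -2.3] q [-0.07  0.39 -0.2   0.83 -0.59  1.29]
[[ 0.131  0.092  0.987]
 [-0.809 -0.565  0.16 ]
 [ 0.572 -0.82  -0.   ]]
xy shift [ 0.66831424  0.46644542 -0.28422658] down 1cm [-5.72272902e-01  8.20063221e-01  1.99167261e-04]
```

Request:
arm_command --series "1 0.67 0.47 -0.28 0 0 0;1 -0.57 0.82 0 0 0 0;1 -1.14 1.64 0 0 0 0;1 -1.14 1.64 0 0 0 0;1 -0.57 0.82 0 0 0 0;1 0 0 0 0 0 0;1 0 0 0 0 0 0"

```text
t: 21.25
tcp_pos: [0.5983, -0.1603, 0.1635]
tcp_rot: [-1.666, 0.707, -1.532]
ft_force: [-0.5, -0.2, -1.5]
width: 0.0187
```

Run:
```python
from h import *
from cell import manip
s=show();M1=pose(s)
off=[.0436,.1221,-.001]
print("pan",(M1@np.r_[off,1])[:3].round(4))
for n in("scene","top"):
    c=manip.capture(n);np.savez(f"pics/{n}12.npz",**c)
    z=c["pixels"][60:235,160:380] if n=="scene" else c["pixels"][140:310,270:470]
    cv2.imwrite(f"pics/{n}12z.png",cv2.resize(z,None,fx=3.4,fy=3.4,interpolation=cv2.INTER_CUBIC))
```

```text
t 21.25 tcp [ 0.5983 -0.1603  0.1635] w 0.0187 F [-0.5 -0.2 -1.5] q [-0.09  0.44 -0.29  0.67 -0.59  1.27]
pan [ 0.614  -0.2647  0.0883]
```

View pics/top12z.png

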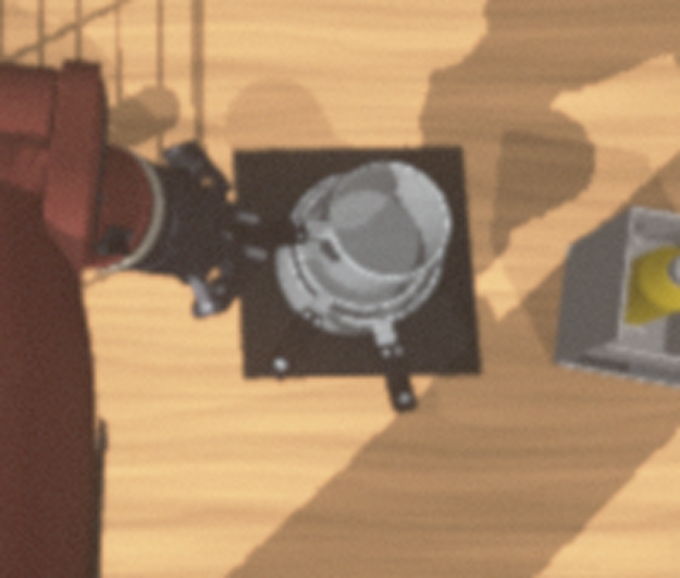

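View pics/scene12z.png

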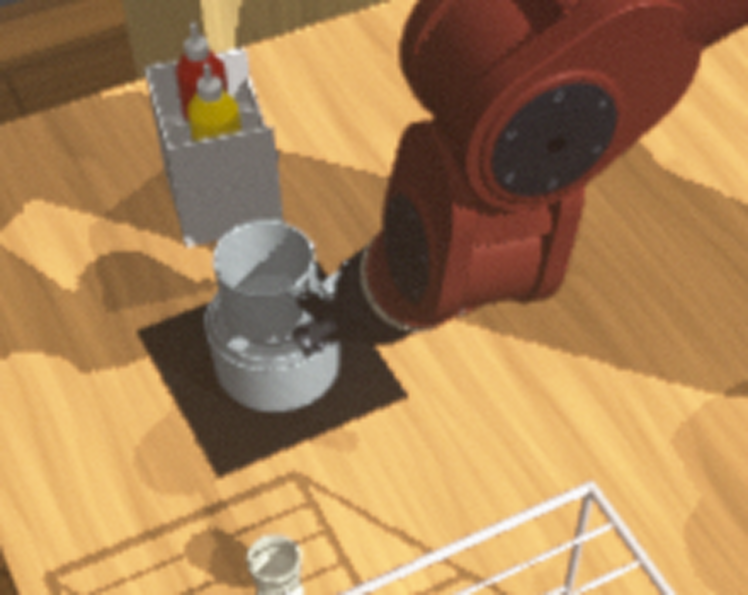

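Run:
```python
from h import *
S=load("scene12");T=load("top12")
fs=lambda u,v:(160+u/3.4-.35,60+v/3.4-.35);ft=lambda u,v:(270+u/3.4-.35,140+v/3.4-.35)
print(plane(T,ft(390,221),.162),plane(S,fs(265,260),.162),tri(T,ft(390,221),S,fs(265,260)))
# middle rim in same image: R edge ~446, L ~290, bottom 326
print([plane(T,ft(*u),.085).round(4) for u in((290,250),(440,250),(362,326))])
```

```text
[ 0.61637206 -0.26665648  0.162     ] [ 0.61680029 -0.26171625  0.162     ] (array([ 0.61634226, -0.26678881,  0.1577794 ]), np.float64(0.0013524036325550692))
[array([ 0.6103, -0.202 ,  0.085 ]), array([ 0.611 , -0.3265,  0.085 ]), array([ 0.5466, -0.2591,  0.085 ])]
```

Request:
arm_command --series "1 -0.57 0.82 0 0 0 0;1 -0.86 1.23 0 0 0 0;1 -0.86 1.23 0 0 0 0;1 -0.57 0.82 0 0 0 0;1 -0.28 0.41 0 0 0 0;1 0 0 0 0 0 0"

```text
t: 21.85
tcp_pos: [0.5981, -0.1602, 0.1077]
tcp_rot: [-1.667, 0.707, -1.532]
ft_force: [-0.4, 1.0, -1.6]
width: 0.0185
```

Request:
arm_command --series "1 -0.14 0.2 0 0 0 0;1 -0.14 0.2 0 0 0 0;1 0 0 0 0 0 0;1 0 0 0 0 0 0"

```text
t: 22.18
tcp_pos: [0.5989, -0.1603, 0.1042]
tcp_rot: [-1.665, 0.706, -1.533]
ft_force: [-0.5, -0.5, -1.7]
width: 0.0186
```

Run:
```python
from h import *
from cell import manip
s=show();M1=pose(s)
off=[.0436,.1221,-.001]
print("pan",(M1@np.r_[off,1])[:3].round(4))
for n in("scene","top"):
    c=manip.capture(n);np.savez(f"pics/{n}13.npz",**c)
    z=c["pixels"][60:235,160:380] if n=="scene" else c["pixels"][140:310,270:470]
    cv2.imwrite(f"pics/{n}13z.png",cv2.resize(z,None,fx=3.4,fy=3.4,interpolation=cv2.INTER_CUBIC))
```

```text
t 22.18 tcp [ 0.5989 -0.1603  0.1042] w 0.0186 F [-0.5 -0.5 -1.7] q [-0.09  0.51 -0.35  0.53 -0.59  1.27]
pan [ 0.6147 -0.2647  0.0291]
```

View pics/top13z.png

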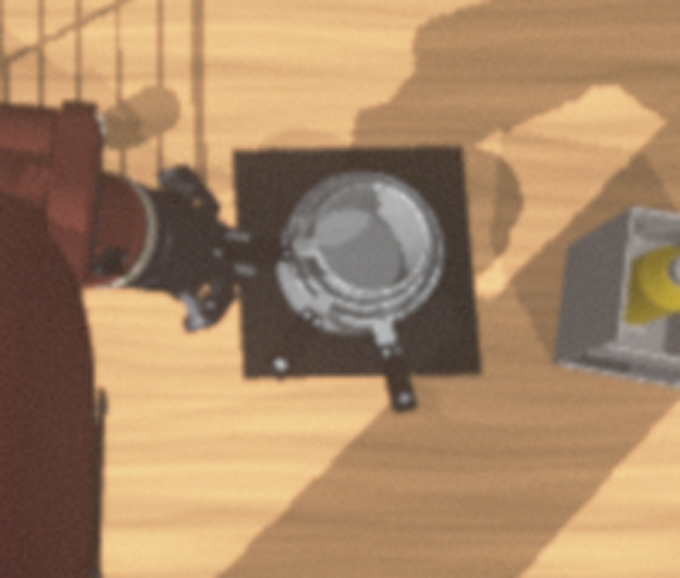

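The small pan is inside the middle one and roughly concentric, about 12 mm from its floor. Lowering slowly.

Request:
arm_command --series "1 -0.11 0.16 0 0 0 0;1 -0.11 0.16 0 0 0 0;1 -0.11 0.16 0 0 0 0;1 0 0 0 0 0 0;1 0 0 0 0 0 0"

```text
t: 22.7
tcp_pos: [0.5985, -0.1603, 0.0978]
tcp_rot: [-1.666, 0.707, -1.533]
ft_force: [0.6, -0.8, -1.2]
width: 0.0188
```

Request:
arm_command --series "1 -0.06 0.08 0 0 0 0;1 -0.06 0.08 0 0 0 0;1 -0.06 0.08 0 0 0 0;1 0 0 0 0 0 0"

```text
t: 23.03
tcp_pos: [0.5985, -0.1601, 0.0948]
tcp_rot: [-1.666, 0.706, -1.533]
ft_force: [-0.5, -0.1, -1.5]
width: 0.0185
```

Request:
arm_command --series "1 -0.06 0.08 0 0 0 0;1 -0.06 0.08 0 0 0 0;1 0 0 0 0 0 0"

```text
t: 23.28
tcp_pos: [0.5986, -0.1601, 0.0929]
tcp_rot: [-1.665, 0.706, -1.533]
ft_force: [0.1, 0.2, -1.3]
width: 0.0188
```

Request:
arm_command --series "1 -0.06 0.08 0 0 0 0;1 0 0 0 0 0 0"

```text
t: 23.45
tcp_pos: [0.5988, -0.1602, 0.0922]
tcp_rot: [-1.665, 0.706, -1.533]
ft_force: [-0.4, -0.0, -0.3]
width: 0.0184
```

Request:
arm_command --series "1 -0.06 0.08 0 0 0 0;1 0 0 0 0 0 0"

```text
t: 23.62
tcp_pos: [0.5991, -0.1602, 0.0918]
tcp_rot: [-1.665, 0.705, -1.534]
ft_force: [-0.4, 2.2, 5.3]
width: 0.0188
```

Contact, at the expected height. Releasing and backing off along the tool.

Request:
arm_command --series "1.9 0 0 0 0 0 0;2.2 0 0 0 0 0 0;3 0 0 0 0 0 0;4.5 0 0 0 0 0 0;4.5 0 0 0 0 0 0"

```text
t: 24.03
tcp_pos: [0.5986, -0.16, 0.0908]
tcp_rot: [-1.665, 0.707, -1.533]
ft_force: [0.1, -0.5, 0.9]
width: 0.0454
```

Request:
arm_command --series "4.5 0 -1 0 0 0 0;4.5 0 -2 0 0 0 0;4.5 0 -3 0 0 0 0;4.5 0 -3 0 0 0 0;4.5 0 -3 0 0 0 0;4.5 0 -2 0 0 0 0;4.5 0 0 0 0 0 0;4.5 0 0 0 0 0 0"

```text
t: 24.7
tcp_pos: [0.5866, -0.0804, 0.2065]
tcp_rot: [-1.664, 0.704, -1.533]
ft_force: [0.1, -0.9, -0.0]
width: 0.0449
```

Run:
```python
from h import *
from cell import manip
s=show()
for n in("scene","top"):
    c=manip.capture(n);np.savez(f"pics/{n}14.npz",**c)
    z=c["pixels"][60:235,160:380] if n=="scene" else c["pixels"][180:265,320:430]
    cv2.imwrite(f"pics/{n}14z.png",cv2.resize(z,None,fx=3.4 if n=="scene" else 7,fy=3.4 if n=="scene" else 7,interpolation=cv2.INTER_CUBIC))
    cv2.imwrite(f"pics/{n}14.png",c["pixels"])
```

```text
t 24.7 tcp [ 0.5866 -0.0804  0.2065] w 0.0449 F [ 0.1 -0.9 -0. ] q [ 0.05  0.41 -0.21  0.88 -0.61  1.44]
```

View pics/top14z.png

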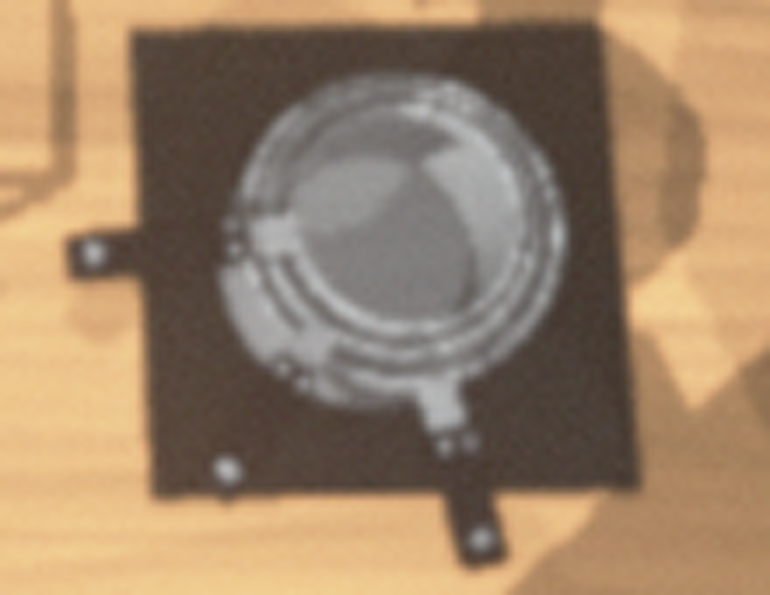

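View pics/scene14z.png

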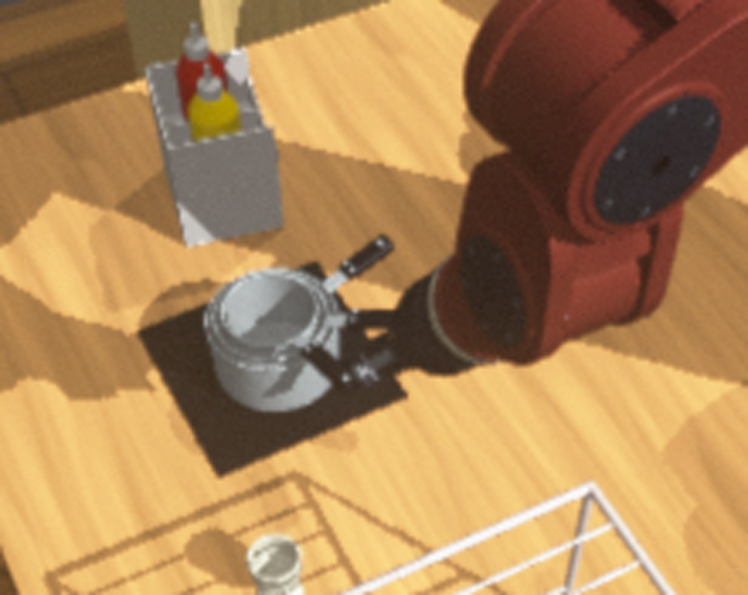

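View pics/top14.png

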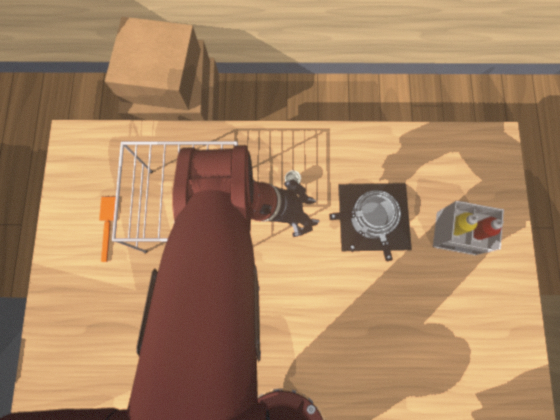

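The nest shows three fanned handles (holes at top zoom (480,538), (227,469), (93,253)). I'll check the angles and centring, and that the other objects haven't moved.

Run:
```python
from h import *
T=load("top14");T0=load("top0");ft=lambda u,v:(320+u/7-.4,180+v/7-.4)
H={"big":plane(T,ft(480,538),.097),"mid":plane(T,ft(227,469),.104),"small":plane(T,ft(93,253),.113)}
C=np.array([.6148,-.2650])
print({k:(v.round(4),np.degrees(np.arctan2(*(v[:2]-C)[::-1])).round(1), np.linalg.norm(v[:2]-C).round(4)) for k,v in H.items()})
print("small rim L R t b",[plane(T,ft(*u),.092).round(4) for u in((277,215),(535,215),(405,92),(405,338))])
print("mid rim L R b",[plane(T,ft(*u),.085).round(4) for u in((250,225),(552,225),(405,360))])
print("big R", plane(T,ft(567,235),.078))
# other things
d=cv2.absdiff(T["pixels"],T0["pixels"]).max(2)
print("diff spatula",d[190:265,98:118].mean(),"caddy",d[200:256,434:506].mean(),"egg(part)",d[168:192,284:303].mean(),"bg",d[270:300,30:60].mean())
# orange mask centroid
for c in(T0,T):
    h=cv2.cvtColor(c["pixels"],cv2.COLOR_BGR2HSV);m=cv2.inRange(h,(5,190,150),(14,255,255));m[:,130:]=0;print(np.argwhere(m).mean(0).round(2),m.sum()//255)
```

```text
{'big': (array([ 0.4869, -0.2867,  0.097 ]), np.float64(-170.4), np.float64(0.1298)), 'mid': (array([ 0.5124, -0.1877,  0.104 ]), np.float64(143.0), np.float64(0.1283)), 'small': (array([ 0.5964, -0.1361,  0.113 ]), np.float64(98.1), np.float64(0.1302))}
small rim L R t b [array([ 0.6171, -0.2129,  0.092 ]), array([ 0.6176, -0.3164,  0.092 ]), array([ 0.6686, -0.2665,  0.092 ]), array([ 0.5671, -0.2621,  0.092 ])]
mid rim L R b [array([ 0.6145, -0.2032,  0.085 ]), array([ 0.6152, -0.3251,  0.085 ]), array([ 0.5594, -0.2633,  0.085 ])]
big R [ 0.61264188 -0.33294051  0.078     ]
diff spatula 30.29 caddy 32.41765873015873 egg(part) 52.48245614035088 bg 37.57222222222222
[220.42 106.26] 421
[220.09 106.4 ] 402
```

Request:
arm_command --series "4.5 1.14 -1.64 0 0 0 0;4.5 1.7 -2.46 0 0 0 0;4.5 1.7 -2.46 0 0 0 0;4.5 1.14 -1.64 0 0 0 0;4.5 0 0 0 0 0 0;4.5 0 0 0 0 0 0"

```text
t: 25.3
tcp_pos: [0.586, -0.0812, 0.3053]
tcp_rot: [-1.665, 0.707, -1.534]
ft_force: [0.4, -0.5, -0.5]
width: 0.0451
```

Run:
```python
from h import *
from cell import manip
s=show()
c=manip.capture("scene");np.savez("pics/scene15.npz",**c)
cv2.imwrite("pics/scene15z.png",cv2.resize(c["pixels"][60:260,160:400],None,fx=3,fy=3,interpolation=cv2.INTER_CUBIC))
a=load("scene0")["pixels"];cv2.imwrite("pics/scene0z.png",cv2.resize(a[60:260,160:400],None,fx=3,fy=3,interpolation=cv2.INTER_CUBIC))
# egg cup: phase of patch
p=c["pixels"][212:246,226:256];r=cv2.matchTemplate(c["pixels"][200:258,214:268],a[214:244,230:252],cv2.TM_CCOEFF_NORMED);print("egg",cv2.minMaxLoc(r),"expected loc (16,14)")
r=cv2.matchTemplate(c["pixels"][60:145,190:260],a[72:132,202:244],cv2.TM_CCOEFF_NORMED);print("caddy",cv2.minMaxLoc(r),"expected (12,12)")
```

```text
t 25.3 tcp [ 0.586  -0.0812  0.3053] w 0.0451 F [ 0.4 -0.5 -0.5] q [ 0.05  0.34 -0.04  1.12 -0.61  1.44]
egg (-0.4118625819683075, 0.9572048783302307, (32, 24), (16, 14)) expected loc (16,14)
caddy (-0.07521834224462509, 0.6418850421905518, (25, 11), (12, 12)) expected (12,12)
```

View pics/scene15z.png

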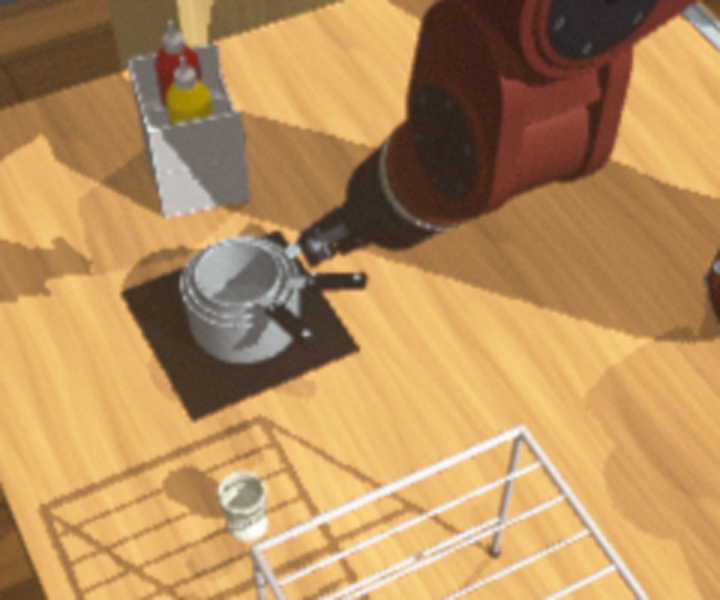

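The pans sit nested and level with their handles stepped, and the egg cup and caddy are at their original pixels. Handing in.

```bash
python3 -c "
from cell import manip
manip.close_job();print('done')"
```

```text
the job is handed in; nothing more can be done
done
```

The three pans are packed as one nest on the mat and the job is handed in, at about 25 s of the 72 s allowed. The middle pan sits in the big one and the small pan in the middle one. I gripped each by its handle, the small one leaning 35° and drawn out from under the rack. Each was lowered until the wrist felt the floor, within 1 mm of the height I expected, and then released.

| Check | Result |
|---|---|
| Handle directions (big, middle, small) | about −170°, 143° and 98°, so steps of about 47° and 45°, both the same way round |
| Centring | each pan's axis within about 4 mm of the one below |
| Level | looks level in the last scene picture; tilt not measured in numbers |
| Egg cup | unmoved between the first and last scene pictures |
| Caddy | unmoved, but a weaker match (0.64) because its lighting changed |
| Spatula | shifted about 0.3 pixel in the top view, which is within measuring noise |

A plain before-and-after difference of the top view told nothing, because the arm's shadows changed everywhere. In the last pre-placement check of the small pan, the top and scene views differed by about 5 mm in y. I used the top view.

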